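# Draw the lye carrier up to its stop with the pull hook

### The arm

A 7-joint arm with a two-finger parallel gripper is mounted at the origin on the work surface. World frame = base frame: x ahead of the robot, y to its left, z up, the work surface at z = 0. Lengths are in m, angles in degrees, forces in N, time in s.
With the tool pointing down it reaches from about 0.425 to 0.875 m from the base axis. Payload 4.7 kg.
Tool frame: the origin (TCP) lies on the centre line of the jaws, within the pads' length; the fingertips stand 25 mm ahead of it and the grasp point (between the pads) lies 6 mm ahead of it; z points along the fingers, y is the direction in which the jaws open and shut (so a half turn about z gives the same grasp; the last joint's range is limited). The gripper opens to 87 mm and grips with 3 to 60 N. Pads are 19 mm wide; open, the fingers measure 117 mm over their backs; the gripper's body (75 mm by 190 mm) begins 51 mm behind the grasp point.
Start: joints at [76.037, 18.392, -4.016, 83.108, 1.295, 78.541, -3.26], TCP at [0.166, -0.629, 0.209] pointing down, gripper open.
Joint ranges: [-163.93, 163.93], [-17.29, 119.83], [-79.2, 71.16], [3.27, 140.29], [-89.18, 269.18], [5.43, 117.66], [-154.24, 154.24]. Speed limits (degrees/s): [147.25, 147.25, 180, 180, 180, 180, 180].

### API

Orientations are given as [roll, pitch, yaw] about the fixed x, y, z axes, in that order (R = Rz(yaw) Ry(pitch) Rx(roll)).
In Python, from cell import env gives the robot as it stands.
- The arm moves only by the shell command python3 -m creep 'ROWS' [OPENING] [FORCE]. ROWS is JSON, a list of rows, each an object of numbers: "tx", "ty", "tz": the shift along the tool's x, y, z in m; "rx", "ry", "rz": the turn, a rotation vector about the tool's x, y, z in degrees. In form: [{"tx": .., "ty": .., "tz": .., "rx": .., "ry": .., "rz": ..}, ...]. A call has 1 to 20 rows; each row shifts and turns the commanded pose from where the row before left it, along the tool's axes as they then stand; what a row does not reach is not made up. A row lasts 1/8 s, in which the tool goes at most 62.5 mm and 10.7 degrees, less where a joint would pass 70% of its speed; a pose out of reach is approached as far as the arm can. A call is refused whole if a number of a shift passes 0.0625 or a number of a turn 10.7, either way. A call with a gripper value outside its range is refused whole. OPENING is the finger opening in m, from 0 to 0.087, set as the call begins (- or left out, the last holds). The fingers move at their own pace and stop on an object; FORCE is the grip in N (left out, the last holds). Time passes only in rows, so rows that do not move let the fingers close. It gives the time, the measured TCP pose, the force and the opening at its end, in the units of the state.
- env.get_obs(): the state, without advancing time (a new reading comes with each control period).
- env.read_camera(name): name is "side" or "top" or "wrist"; returns a dict with "pixels" (384x512x3 uint8, red, green, blue), "intrinsics" (3x3 intrinsics, pixels), "R" (3x3) and "t" (3): a world point X has camera coordinates R X + t. Camera axes: x right, y down, z forward; pixel columns grow to the right and rows downward; lengths in m; the calibration is good to about 2 mm. A picture is of the moment at which its call begins. There is no depth.
- env.sign_off(): hands the job in, once; it reports no verdict.
The state is a dict: "time_s": time; "qpos": joint angles; "joint_velocities": joint speeds; "effort": joint torques, N m; "tool_pos": TCP position; "tool_rot": TCP orientation; "force": force on the tool from outside, world axes, zero at the start; "wrist_torque": the same for the moment, N m; "grip_width": finger opening in m.
Only numpy, scipy, OpenCV 4.12 (cv2) and the standard library are available. Lean on these libraries where they do the work, as an engineer would, in place of code of your own. Each camera call takes 0.05 s, during which the arm holds its last target.

### The job

Take the orange-handled pull hook from its green mat, hook it into the ring of the far lye carrier and drag the carrier along its lane until it sits square and snug against the sprung rubber stop: draw on gently until you feel the pad give, hold it pressed on the pad with about 10 N for a moment, and do not bottom the pad out. Leave the carrier pressed lightly on the pad, put the hook back standing or lying on its mat, and let go. Never touch the carrier with the gripper (it may have lye on it) and leave the other things on the bench alone.

Things in the scene. Friction and masses are not known exactly. Their poses are not given: they have to be found in the camera images.
- hook_grip (a point): Centre of the pull hook's orange handle, a block 90 (own x) x 24 (own y) x 40 mm high, half-way up. The hook (180 g) stands upright on its mat. A round steel shank 8 mm thick runs ahead along own +x, its axis 14 mm above this point, and bends down 120 mm ahead of it into an 8 mm round prong, 30 mm of which hang free below the shank.
- hook_tip (a point): Bottom end of the hook's prong: 120 mm ahead (hook's own +x) of hook_grip and 20 mm below it, level with the handle's underside. Same axes as hook_grip.
- ring (a point): Centre of the opening of the dark steel pull ring on the carrier's front, 37 mm above the bench. A level loop of 7 mm round bar, open upwards and downwards; opening 38 mm (own x) by 41 mm (own y). The axis of its front bar lies 20 mm from this point to own -x. Own +x points to the carrier's centre.
- carrier: Lye carrier: loose blue tray 120 x 120 x 42 mm high with a white, red-banded lidded tub fixed in it (98 mm across, top at 92 mm), about 0.75 kg; dragging takes 2 to 6 N, varying. Origin: centre of its underside; flat front face at own x = -60 mm, ring out to -104 mm. Own x lies along the dock's own x when square. The gripper must not touch it.
- dock: Fixed stop, 20 mm high: aluminium housing 130 mm wide with a black rubber pad 110 mm wide on its far side. Own +x points out of the pad to the carrier; origin on the bench, mid-width, 22 mm before the housing. The pad's free face is at an unmeasured setting, 0 to 32 mm along own +x: feel for it. Sprung, 4 N per mm, it bottoms after 4 mm (16 N). Yellow stripes mark the lane.
- mat: Green tool mat fixed on the bench, 280 (own x) x 140 (own y) x 3 mm thick; origin at its centre underneath. The hook stands on it at the start and goes back there. It may be left or right.
- scale: Black bench scale with steel plate, 190 x 150 x 25 mm, fixed, on the other side from the mat; origin at its centre underneath.
- small_jar: Small white lidded jar, 56 mm across, 55 mm high, standing on the scale (top 25 mm above the bench); bystander. Origin: middle of its underside.
- jar_a: White lidded jar 84 mm across, 95 mm high; bystander. Origin: middle of its underside.
- jar_b: White lidded jar 84 mm across, 75 mm high; bystander. Origin: middle of its underside.
- pencil_cup: Dark metal cup 76 mm across, 95 mm high, with pencils up to 160 mm; bystander. Origin: middle of its underside.
- blender: Lying stick blender, 56 mm thick, 340 mm long: from 20 mm on the +y side of its origin (black grip) to 320 mm on its -y side (steel foot); bystander. Origin: on the bench.
Things that resemble listed ones, but are neither listed nor needed, are in the scene too. What is meant by the part that bears hook_grip is not purple, and is the larger of those in its own colour.

How it is judged:
By the outcome, as a careful person would: the job done as asked, in the order asked, and still so for the second after the job is handed in, with the robot touching nothing.
It also fails if it takes over 72 s, if anything falls off the work surface, if the arm or the gripper's body presses on something with over 40 N, if the wrist force passes 120 N, or if a joint passes its speed limit or range.

## Working session

There is one attempt and no reset: what is moved stays moved. The work goes in short steps, Python scripts to look and compute and a shell command to move; the robot and the scene stay as the last step left them, time stands still between calls to the robot, and variables do not carry over. Pictures are saved under pics/ and viewed, and the job is handed in when it is done.

```bash
ls; mkdir -p pics; cat > h.py <<'E'
import numpy as np, cv2
from cell import env
def snap(n,f):
    c=env.read_camera(n); cv2.imwrite(f'pics/{f}.png',c['pixels'][:,:,::-1]); np.savez(f'pics/{f}.npz',**{k:np.array(c[k]) for k in c}); return c
def ld(f): return dict(np.load(f'pics/{f}.npz'))
def ray(c,u,v):
    d=np.linalg.inv(c['intrinsics'])@[u,v,1.]; R=np.array(c['R']); return -R.T@c['t'], R.T@d
def onz(c,u,v,z):
    o,d=ray(c,u,v); return o+d*(z-o[2])/d[2]
def proj(c,X):
    p=c['intrinsics']@(c['R']@np.array(X)+c['t']); return p[:2]/p[2]
def tri(*a):
    A=np.zeros((3,3));b=np.zeros(3)
    for c,u,v in a:
        o,d=ray(c,u,v); d=d/np.linalg.norm(d); P=np.eye(3)-np.outer(d,d); A+=P; b+=P@o
    X=np.linalg.solve(A,b); return X,[np.round(proj(c,X)-[u,v],1) for c,u,v in a]
E
python3 - <<'E'
from h import *
np.set_printoptions(precision=3,suppress=True)
for n in('side','top','wrist'):
    c=snap(n,n+'0'); print(n,-c['R'].T@c['t'],c['R'][2],c['intrinsics'][0,0])
print(env.get_obs())
E
```

```text
pics
side [-0.032  0.766  0.991] [ 0.46  -0.55  -0.697] 422.8492800198429
top [0.393 0.029 1.356] [ 0.133 -0.013 -0.991] 464.9338341284176
wrist [ 0.233 -0.611  0.384] [-0.249 -0.064 -0.966] 341.9767495540073
{'time_s': 0.15, 'qpos': array([76.037, 18.432, -4.017, 83.159,  1.294, 78.541, -3.258]), 'joint_velocities': array([-0.106, -0.152, -0.004, -0.242, -0.005,  0.096, -0.128]), 'effort': array([ -0.   , -49.179,  -0.405, -31.288,  -0.064,   0.04 ,   0.   ]), 'tool_pos': array([ 0.166, -0.628,  0.208]), 'tool_rot': array([-179.914,    0.004,   14.775]), 'force': array([-0.472, -0.415,  0.396]), 'wrist_torque': array([ 0.013, -0.01 , -0.033]), 'grip_width': 0.08654746891725248}
```

View pics/top0.png

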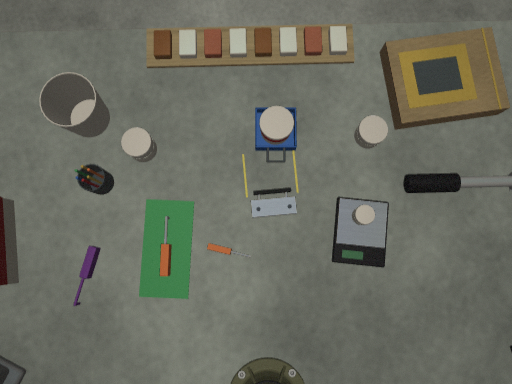

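View pics/side0.png

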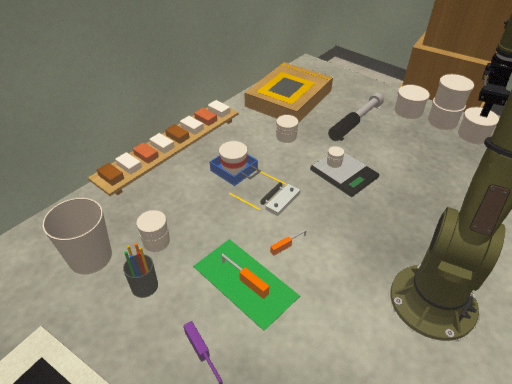

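View pics/wrist0.png

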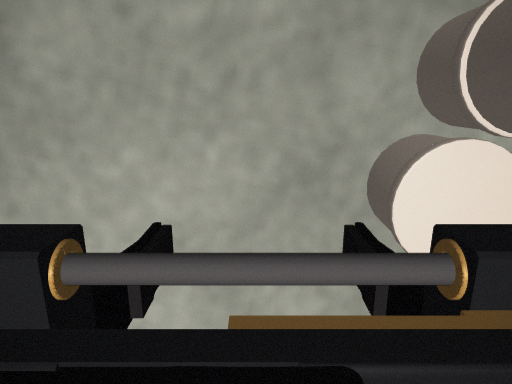

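Top view: the large orange hook is on the green mat, with its handle at about (165,260) and tip at about (167,217). The small orange one at (220,249) is a decoy. The carrier is at (276,128), ring (276,155), dock (273,206). Next I extract features by colour.

```bash
python3 - <<'E'
from h import *
np.set_printoptions(precision=4,suppress=True)
def comps(c,lo,hi,mina=20):
    h=cv2.cvtColor(c['pixels'],cv2.COLOR_RGB2HSV); m=cv2.inRange(h,np.array(lo),np.array(hi))
    n,l,s,ce=cv2.connectedComponentsWithStats(m)
    for i in range(1,n):
        if s[i,4]>=mina:
            cs,_=cv2.findContours((l==i).astype(np.uint8),0,2); r=cv2.minAreaRect(max(cs,key=cv2.contourArea))
            yield s[i,4],ce[i],r,cv2.boxPoints(r)
for f in('top0','side0'):
    c=ld(f)
    for nm,lo,hi,ma in(('orange',(5,180,120),(14,255,255),30),('green',(55,150,60),(75,255,255),1000),('blue',(105,120,40),(125,255,255),100),('yel',(22,120,100),(32,255,255),15)):
        for a,ce,r,b in comps(c,lo,hi,ma):
            z={'orange':.043,'green':.003,'blue':.042,'yel':0}[nm]
            print(f,nm,a,ce,r[1],r[2],'c',onz(c,*ce,z)[:2],'box',[onz(c,*p,z)[:2].round(4).tolist() for p in b])
for f,rect in(('top0',(140,90,190,230)),):
    pass
def crop(f,x0,y0,x1,y1,s,o):
    im=cv2.imread(f'pics/{f}.png')[y0:y1,x0:x1]; cv2.imwrite(f'pics/{o}.png',cv2.resize(im,None,fx=s,fy=s,interpolation=cv2.INTER_CUBIC))
crop('top0',235,95,315,225,4.5,'ctopcar'); crop('top0',130,195,205,305,5,'ctophook')
crop('side0',190,130,320,220,6,'csidecar'); crop('side0',190,230,320,330,6,'csidehook')
E
```

```text
top0 blue 606 [274.5693 134.5528] (41.0, 41.0) 90.0 c [ 0.7381 -0.0423] box [[0.8193, 0.0122], [0.8161, -0.1078], [0.6935, -0.1027], [0.6969, 0.0158]]
top0 yel 166 [490.9458  68.1084] (81.99980926513672, 2.4821560382843018) 77.19573211669922 c [ 0.94   -0.7159] box [[1.0699, -0.6963], [1.0715, -0.704], [0.8136, -0.7349], [0.8121, -0.7274]]
top0 yel 2345 [436.8324  75.6384] (56.94541931152344, 70.63056182861328) 81.25383758544922 c [ 0.9203 -0.5473] box [[0.9978, -0.4334], [1.0271, -0.6523], [0.8462, -0.6624], [0.8182, -0.4471]]
top0 yel 68 [295.     171.1176] (40.19850158691406, 1.6690189838409424) 83.8844985961914 c [ 0.6363 -0.1013] box [[0.6971, -0.0948], [0.6975, -0.0998], [0.5769, -0.1076], [0.5765, -0.1026]]
top0 yel 69 [244.5507 175.2029] (42.19004821777344, 1.6117546558380127) 84.5596694946289 c [0.6283 0.0485] box [[0.6921, 0.0553], [0.6924, 0.0505], [0.5661, 0.042], [0.5658, 0.0467]]
side0 orange 137 [176.1752 130.854 ] (19.721521377563477, 9.426639556884766) 29.74488067626953 c [ 1.0451 -0.035 ] box [[1.0801, -0.0124], [1.1074, -0.0597], [1.01, -0.0591], [0.9857, -0.0131]]
[... 797 characters left out ...]
.95979690551758) 86.05481719970703 c [ 0.7461 -0.0292] box [[0.8418, -0.0096], [0.7305, -0.1282], [0.654, -0.046], [0.76, 0.0655]]
side0 yel 628 [285.6799  87.8694] (51.54512405395508, 27.195587158203125) 18.434947967529297 c [ 0.9654 -0.6129] box [[1.0422, -0.5013], [1.1647, -0.7099], [0.8955, -0.737], [0.8003, -0.5364]]
side0 yel 51 [272.3922 177.4118] (29.06888198852539, 1.3416404724121094) 26.56505012512207 c [ 0.6333 -0.1049] box [[0.6863, -0.0986], [0.6889, -0.1049], [0.5774, -0.1111], [0.5753, -0.105]]
side0 yel 67 [244.3582 200.9403] (34.882354736328125, 1.8823529481887817) 28.07248878479004 c [0.6311 0.045 ] box [[0.694, 0.0533], [0.6972, 0.0455], [0.5694, 0.0367], [0.5668, 0.0443]]
```

View pics/ctopcar.png

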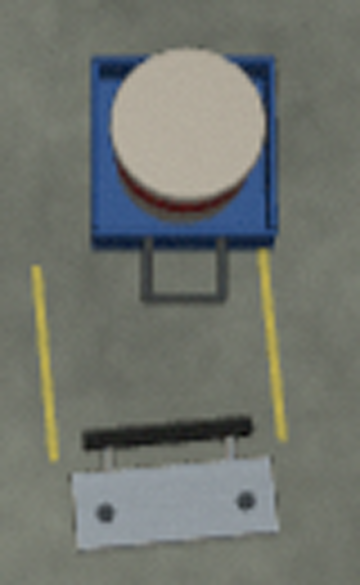

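View pics/ctophook.png

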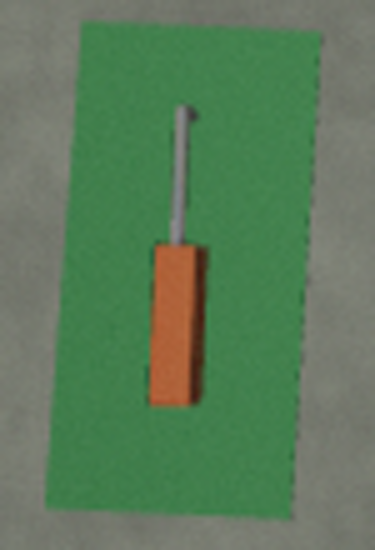

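View pics/csidecar.png

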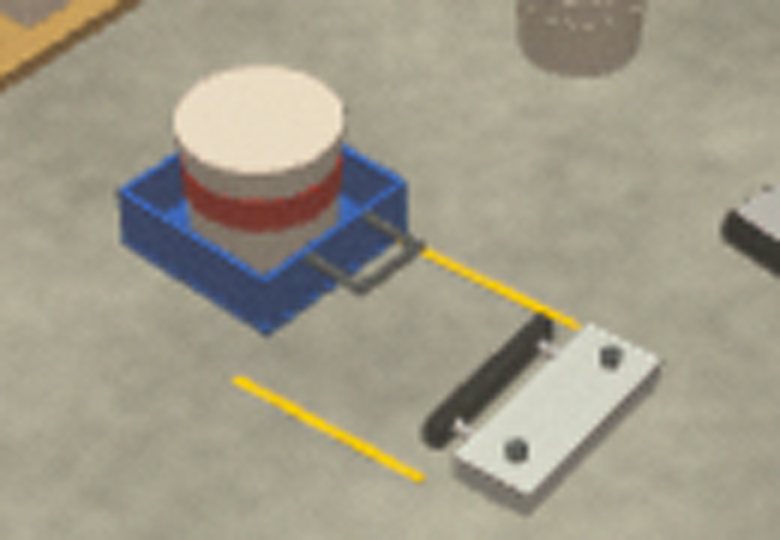

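View pics/csidehook.png

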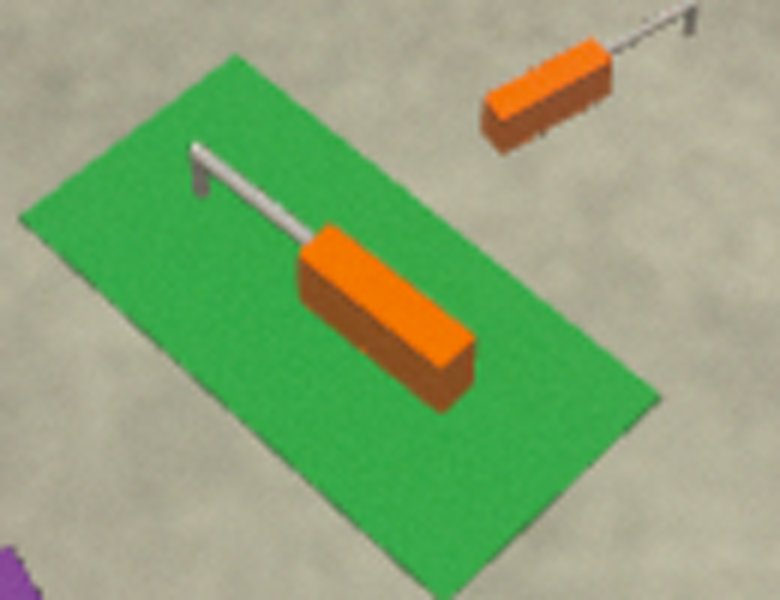

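```bash
cat > m.py <<'E'
from h import *
np.set_printoptions(precision=4,suppress=True)
def T(f,ox,oy,s): 
    c=ld(f); return lambda x,y:(c,(x+.5)/s-.5+ox,(y+.5)/s-.5+oy)
tc=T('top0',235,95,4.5);th=T('top0',130,195,5);sc=T('side0',190,130,6);sh=T('side0',190,230,6)
P={}
def go(n,a,b):
    X,e=tri(a,b); P[n]=X; print(n,X,*e)
go('h+yf',th(155,245),sh(299,250));go('h-yf',th(196,245),sh(331,224));go('h-yb',th(190,405),sh(475,340));go('h+yb',th(149,405),sh(441,368))
go('shank end',th(182,107),sh(195,147))
go('tray far+y',tc(93,58),sc(121,190));go('tray f+y',tc(93,238),sc(267,278));go('tray f-y',tc(276,236),sc(407,183))
go('ring+y',tc(141,300),sc(362,293));go('ring-y',tc(227,300),sc(423,244))
go('dock f+y',tc(72,474),sc(453,459));go('dock f-y',tc(275,457),sc(588,323));go('dock n-y',tc(279,529),sc(662,361));go('dock n+y',tc(78,549),sc(528,497))
go('mat',th(83,22),sh(20,218));go('mat',th(323,35),sh(236,55));go('mat',th(293,519),sh(660,398));go('mat',th(46,507),sh(445,602))
yaw=lambda a,b:np.degrees(np.arctan2((b-a)[1],(b-a)[0]))
print('hook yaw',yaw(P['h+yb'],P['h+yf']),yaw(P['h-yb'],P['h-yf']))
hc=(P['h+yf']+P['h-yf']+P['h+yb']+P['h-yb'])/4;print('hc',hc,'shank yaw',yaw(hc,P['shank end']),np.linalg.norm((P['shank end']-hc)[:2]))
print('tray yaw',yaw(P['tray f+y'],P['tray far+y']),yaw(P['tray f-y'],P['tray f+y'])-90,'ring bar',yaw(P['ring-y'],P['ring+y'])-90)
print('dock yaw',yaw(P['dock f-y'],P['dock f+y'])-90,yaw(P['dock n-y'],P['dock n+y'])-90, 'mid',(P['dock f-y']+P['dock f+y'])/2)
for n,pts,z in(('tray top',[(93,58),(274,57),(276,236),(93,238)],.042),('ring',[(141,300),(227,300)],.037),('dock',[(72,474),(275,457),(279,529),(78,549)],.02),('pad far',[(83,432),(252,418)],.02)):
    print(n,[onz(*tc(*p),z)[:2].round(4).tolist() for p in pts])
E
python3 m.py
```

```text
h+yf [0.4329 0.2872 0.0484] [0. 0.] [-0. -0.]
h-yf [0.4327 0.2653 0.0448] [-0.1 -0.1] [0.2 0. ]
h-yb [0.3447 0.2695 0.0431] [-0.1 -0.2] [0.3 0. ]
h+yb [0.3455 0.2916 0.0464] [-0.2 -0.3] [0.3 0.1]
shank end [0.5105 0.273  0.0435] [-0.1 -0.1] [0.1 0. ]
tray far+y [0.8197 0.0115 0.0459] [-0.  -0.1] [0.1 0. ]
tray f+y [0.7003 0.0155 0.0499] [-0.2 -0.3] [0.3 0.1]
tray f-y [ 0.6992 -0.1023  0.0444] [-0.1 -0.1] [0.1 0. ]
ring+y [ 0.6593 -0.015   0.0422] [0.1 0.2] [-0.2 -0. ]
ring-y [ 0.6589 -0.0693  0.0421] [-0.2 -0.2] [0.2 0. ]
dock f+y [0.5523 0.0329 0.0191] [-0.1 -0.2] [0.2 0. ]
dock f-y [ 0.5603 -0.0975  0.0205] [-0.3 -0.5] [0.5 0.1]
dock n-y [ 0.5123 -0.0991  0.0201] [0. 0.] [-0. -0.]
dock n+y [0.5036 0.0304 0.0212] [-0.1 -0.1] [0.2 0. ]
mat [0.5653 0.3375 0.0066] [-0.1 -0.2] [0.2 0. ]
mat [0.5546 0.1983 0.0065] [-0.3 -0.5] [0.6 0.1]
mat [0.2779 0.2186 0.0038] [-0.2 -0.4] [0.5 0.1]
mat [0.2884 0.3577 0.0067] [-0.1 -0.1] [0.1 0. ]
hook yaw -2.8703850459516675 -2.739264885882915
hc [0.3889 0.2784 0.0457] shank yaw -2.5287912890842876 0.12165496187100833
tray yaw -1.9273113766822492 -0.5477721010648935 ring bar -0.3829692958651947
dock yaw 3.5261351641427012 3.8320102302875227 mid [ 0.5563 -0.0323  0.0198]
tray top [[0.8208, 0.0113], [0.8183, -0.1064], [0.6993, -0.1028], [0.7013, 0.0148]]
ring [[0.6609, -0.0148], [0.6593, -0.0701]]
dock [[0.5517, 0.0326], [0.5589, -0.0984], [0.5123, -0.0991], [0.5033, 0.0302]]
pad far [[0.5787, 0.0248], [0.5847, -0.0846]]
```

```bash
cat >> h.py <<'E'
def towards(target):  # shift in tool axes, from the measured pose, to world target
    from scipy.spatial.transform import Rotation as Ro
    o=env.get_obs(); R=Ro.from_euler('xyz',o['tool_rot'],degrees=True).as_matrix()
    return R.T@(np.array(target)-o['tool_pos'])
E
python3 - <<'E'
from h import *
np.set_printoptions(precision=4,suppress=True)
s=ld('side0')
for p in((412,95),(455,82),(448,112),(480,120),(490,110)): print(p,onz(s,*p,.1),onz(s,*p,.2))
w=ld('wrist0'); print('wrist axes',w['R'])
print(onz(w,480,200,.1),onz(w,480,50,.1), onz(w,256,192,0))
N=18; az=np.radians(np.linspace(-75.2,35.6,N+1)); t=np.linspace(0,1,N+1); r=.65+(.478-.65)*t**2
p=np.c_[r*np.cos(az),r*np.sin(az)]; yaw=np.radians(14.8+9*np.arange(N+1))
for k in range(N):
    d=p[k+1]-p[k]; y=yaw[k]; print(k,round(d@[np.cos(y),np.sin(y)],3),round(d@[np.sin(y),-np.cos(y)],3),end=' | ')
E
```

```text
(412, 95) [ 0.4503 -0.7583  0.1   ] [ 0.3961 -0.5871  0.2   ]
(455, 82) [ 0.3598 -0.9701  0.1   ] [ 0.3157 -0.7752  0.2   ]
(448, 112) [ 0.2929 -0.7344  0.1   ] [ 0.2564 -0.566   0.2   ]
(480, 120) [ 0.1819 -0.7604  0.1   ] [ 0.1578 -0.589   0.2   ]
(490, 110) [ 0.1767 -0.8521  0.1   ] [ 0.1532 -0.6704  0.2   ]
wrist axes [[ 0.2532 -0.9674 -0.0015]
 [-0.9348 -0.2451  0.2571]
 [-0.2491 -0.0637 -0.9664]]
[ 0.201  -0.8177  0.1   ] [ 0.3127 -0.7675  0.1   ] [ 0.1328 -0.6348  0.    ]
0 0.07 -0.004 | 1 0.07 -0.002 | 2 0.069 0.001 | 3 0.069 0.003 | 4 0.069 0.005 | 5 0.068 0.007 | 6 0.067 0.01 | 7 0.066 0.012 | 8 0.065 0.014 | 9 0.064 0.015 | 10 0.062 0.017 | 11 0.061 0.019 | 12 0.059 0.02 | 13 0.057 0.021 | 14 0.056 0.022 | 15 0.054 0.023 | 16 0.052 0.024 | 17 0.05 0.024 |
```

```bash
python3 - <<'E'
from h import *
N=20; az=np.radians(np.linspace(-75.2,35.6,N+1)); t=np.linspace(0,1,N+1); r=.65+(.478-.65)*t
p=np.c_[r*np.cos(az),r*np.sin(az)]; yaw=np.radians(14.8+8.1*np.arange(N+1))
for k in range(N):
    d=p[k+1]-p[k]; y=yaw[k]; print(k,round(d@[np.cos(y),np.sin(y)],3),round(d@[np.sin(y),-np.cos(y)],3),end=' | ')
E
```

```text
0 0.062 -0.012 | 1 0.062 -0.009 | 2 0.061 -0.006 | 3 0.06 -0.003 | 4 0.06 -0.001 | 5 0.059 0.002 | 6 0.058 0.004 | 7 0.057 0.006 | 8 0.056 0.009 | 9 0.055 0.011 | 10 0.053 0.013 | 11 0.052 0.015 | 12 0.05 0.017 | 13 0.049 0.019 | 14 0.047 0.021 | 15 0.046 0.022 | 16 0.044 0.024 | 17 0.042 0.025 | 18 0.04 0.026 | 19 0.039 0.027 |
```

```bash
python3 -m creep '[{"tx":0.05,"ty":-0.012,"tz":-0.02,"rz":-8.1},{"tx":0.056,"ty":-0.009,"tz":-0.02,"rz":-8.1},{"tx":0.059,"ty":-0.006,"rz":-8.1},{"tx":0.06,"ty":-0.003,"rz":-8.1},{"tx":0.06,"ty":-0.001,"rz":-8.1},{"tx":0.059,"ty":0.002,"rz":-8.1},{"tx":0.058,"ty":0.004,"rz":-8.1},{"tx":0.057,"ty":0.006,"rz":-8.1},{"tx":0.056,"ty":0.009,"rz":-8.1},{"tx":0.055,"ty":0.011,"rz":-8.1},{"tx":0.053,"ty":0.013,"rz":-8.1},{"tx":0.052,"ty":0.015,"rz":-8.1},{"tx":0.05,"ty":0.017,"rz":-8.1},{"tx":0.049,"ty":0.019,"rz":-8.1},{"tx":0.047,"ty":0.021,"rz":-8.1},{"tx":0.046,"ty":0.022,"rz":-8.1},{"tx":0.044,"ty":0.024,"rz":-8.1},{"tx":0.042,"ty":0.025,"rz":-8.1},{"tx":0.04,"ty":0.026,"rz":-8.1},{"tx":0.02,"ty":0.02,"rz":-8.1}]' 0.07 40
python3 - <<'E'
from h import *
np.set_printoptions(precision=4,suppress=True)
c=snap('wrist','w1'); o=env.get_obs(); print(o['tool_pos'],o['tool_rot'],o['qpos'],o['time_s'])
print(towards([.389,.2785,.13]))
E
```

```text
[ 0.1656 -0.6282  0.2084] [-179.9348    0.0056   14.7721] [76.0363 18.4203 -4.0148 83.1487  1.2957 78.5414 -3.2603] 0.2
[ 0.4472 -0.8197  0.0793]$[0]: bad value
```

View pics/w1.png

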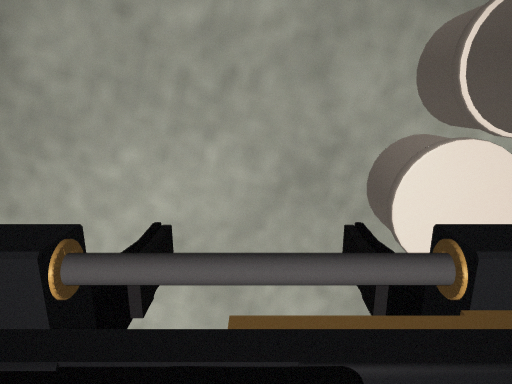

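The call was refused, so nothing moved. The rows probably need all six keys.

```bash
python3 -m creep '[{"tx":0.05,"ty":-0.012,"tz":-0.02,"rx":0,"ry":0,"rz":-8.1},{"tx":0.056,"ty":-0.009,"tz":-0.02,"rx":0,"ry":0,"rz":-8.1},{"tx":0.059,"ty":-0.006,"tz":0,"rx":0,"ry":0,"rz":-8.1},{"tx":0.06,"ty":-0.003,"tz":0,"rx":0,"ry":0,"rz":-8.1},{"tx":0.06,"ty":-0.001,"tz":0,"rx":0,"ry":0,"rz":-8.1},{"tx":0.059,"ty":0.002,"tz":0,"rx":0,"ry":0,"rz":-8.1},{"tx":0.058,"ty":0.004,"tz":0,"rx":0,"ry":0,"rz":-8.1},{"tx":0.057,"ty":0.006,"tz":0,"rx":0,"ry":0,"rz":-8.1},{"tx":0.056,"ty":0.009,"tz":0,"rx":0,"ry":0,"rz":-8.1},{"tx":0.055,"ty":0.011,"tz":0,"rx":0,"ry":0,"rz":-8.1},{"tx":0.053,"ty":0.013,"tz":0,"rx":0,"ry":0,"rz":-8.1},{"tx":0.052,"ty":0.015,"tz":0,"rx":0,"ry":0,"rz":-8.1},{"tx":0.05,"ty":0.017,"tz":0,"rx":0,"ry":0,"rz":-8.1},{"tx":0.049,"ty":0.019,"tz":0,"rx":0,"ry":0,"rz":-8.1},{"tx":0.047,"ty":0.021,"tz":0,"rx":0,"ry":0,"rz":-8.1},{"tx":0.046,"ty":0.022,"tz":0,"rx":0,"ry":0,"rz":-8.1},{"tx":0.044,"ty":0.024,"tz":0,"rx":0,"ry":0,"rz":-8.1},{"tx":0.042,"ty":0.025,"tz":0,"rx":0,"ry":0,"rz":-8.1},{"tx":0.03,"ty":0.026,"tz":0,"rx":0,"ry":0,"rz":-8.1},{"tx":0.02,"ty":0.02,"tz":0,"rx":0,"ry":0,"rz":-8.1}]' 0.07 40
python3 - <<'E'
from h import *
np.set_printoptions(precision=4,suppress=True)
c=snap('wrist','w2'); o=env.get_obs(); print(o['tool_pos'],o['tool_rot'],o['qpos'],o['time_s'])
print(towards([.389,.2785,.13]))
E
```

```text
time_s: 2.7
tool_pos: [0.3961, 0.2606, 0.2491]
tool_rot: [-180.0, 0.0, 177.2]
force: [0.6, -0.1, 0.2]
grip_width: 0.07
[0.3937 0.264  0.2492] [179.9466  -0.0163 177.676 ] [ 23.9603  -4.2769 -57.2816 101.8997  -3.702   80.4168  55.0434] 2.75
[0.0053 0.0141 0.1192]
```

View pics/w2.png

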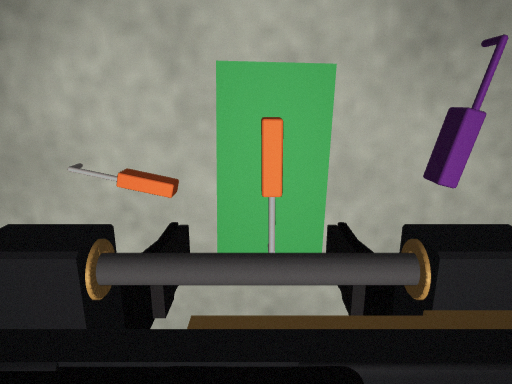

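Wrist view: handle top spans (262..282, 118..196), seen square-on with the shank running down to (271,250). I'll check this against the earlier estimate.

```bash
python3 - <<'E'
from h import *
np.set_printoptions(precision=4,suppress=True)
c=ld('w2'); h=cv2.cvtColor(c['pixels'],cv2.COLOR_RGB2HSV); m=cv2.inRange(h,(3,170,110),(14,255,255))
n,l,s,ce=cv2.connectedComponentsWithStats(m)
for i in range(1,n):
    if s[i,4]>500: 
        b=cv2.boxPoints(cv2.minAreaRect(cv2.findContours((l==i).astype('uint8'),0,2)[0][0])); print(s[i],b.tolist(),[onz(c,*p,.043)[:2].round(4).tolist() for p in b])
from m import th,sh
for a,b,e in(((262,196),(196,245),(331,224)),((282.5,196),(155,245),(299,250)),((263,118),(190,405),(475,340)),((282.5,118),(149,405),(441,368))):
    print(tri((c,*a),th(*b),sh(*e)), onz(c,*a,.043)[:2])
o=env.get_obs(); print(o['tool_pos'],o['tool_rot'])
E
```

```text
[ 262  118   21   79 1593] [[262.0, 196.0], [262.0, 118.0], [282.0, 118.0], [282.0, 196.0]] [[0.4324, 0.2629], [0.344, 0.2672], [0.3451, 0.289], [0.4336, 0.2861]]
[117 173  57  25 804] [[115.1362075805664, 185.78646850585938], [118.0702896118164, 171.95431518554688], [174.35589599609375, 183.8936767578125], [171.42181396484375, 197.725830078125]] [[0.4116, 0.0948], [0.3956, 0.1007], [0.4128, 0.1631], [0.4291, 0.1578]]
h+yf [0.4329 0.2872 0.0484] [0. 0.] [-0. -0.]
h-yf [0.4327 0.2653 0.0448] [-0.1 -0.1] [0.2 0. ]
h-yb [0.3447 0.2695 0.0431] [-0.1 -0.2] [0.3 0. ]
h+yb [0.3455 0.2916 0.0464] [-0.2 -0.3] [0.3 0.1]
shank end [0.5105 0.273  0.0435] [-0.1 -0.1] [0.1 0. ]
tray far+y [0.8197 0.0115 0.0459] [-0.  -0.1] [0.1 0. ]
tray f+y [0.7003 0.0155 0.0499] [-0.2 -0.3] [0.3 0.1]
tray f-y [ 0.6992 -0.1023  0.0444] [-0.1 -0.1] [0.1 0. ]
ring+y [ 0.6593 -0.015   0.0422] [0.1 0.2] [-0.2 -0. ]
ring-y [ 0.6589 -0.0693  0.0421] [-0.2 -0.2] [0.2 0. ]
dock f+y [0.5523 0.0329 0.0191] [-0.1 -0.2] [0.2 0. ]
dock f-y [ 0.5603 -0.0975  0.0205] [-0.3 -0.5] [0.5 0.1]
dock n-y [ 0.5123 -0.0991  0.0201] [0. 
[... 592 characters left out ...]
.6993, -0.1028], [0.7013, 0.0148]]
ring [[0.6609, -0.0148], [0.6593, -0.0701]]
dock [[0.5517, 0.0326], [0.5589, -0.0984], [0.5123, -0.0991], [0.5033, 0.0302]]
pad far [[0.5787, 0.0248], [0.5847, -0.0846]]
(array([0.4326, 0.2644, 0.0441]), [array([1.3, 0.4]), array([ 0.3, -0.1]), array([ 0.4, -0. ])]) [0.4324 0.2629]
(array([0.4327, 0.2869, 0.048 ]), [array([0.5, 0.4]), array([0.2, 0.1]), array([0.1, 0. ])]) [0.4336 0.2867]
(array([0.3445, 0.269 , 0.0428]), [array([0.7, 0.4]), array([ 0. , -0.2]), array([0.4, 0. ])]) [0.344  0.2683]
(array([0.3454, 0.2908, 0.0457]), [array([1.3, 0.4]), array([ 0.2, -0.2]), array([0.5, 0. ])]) [0.3451 0.2895]
[0.3937 0.264  0.2492] [179.9466  -0.0163 177.676 ]
```

```bash
python3 -m creep '[{"tx":0,"ty":0,"tz":0.04,"rx":0,"ry":0,"rz":0},{"tx":0,"ty":0,"tz":0.04,"rx":0,"ry":0,"rz":0},{"tx":0,"ty":0,"tz":0,"rx":0,"ry":0,"rz":0},{"tx":0,"ty":0,"tz":0,"rx":0,"ry":0,"rz":0}]' 
python3 - <<'E'
from h import *
np.set_printoptions(precision=4,suppress=True)
print(towards([.3887,.2777,.033]),env.get_obs()['tool_rot'],env.get_obs()['tool_pos'])
E
```

```text
time_s: 3.25
tool_pos: [0.3982, 0.2592, 0.1703]
tool_rot: [180.0, 0.1, 176.7]
force: [0.3, -0.4, 1.4]
grip_width: 0.07
[0.0107 0.0178 0.1373] [179.9534   0.067  176.741 ] [0.3982 0.2592 0.1703]
```

```bash
python3 -m creep '[{"tx":0.0105,"ty":0.018,"tz":0.03,"rx":0,"ry":0,"rz":-0.6},{"tx":0,"ty":0,"tz":0.035,"rx":0,"ry":0,"rz":0},{"tx":0,"ty":0,"tz":0,"rx":0,"ry":0,"rz":0},{"tx":0,"ty":0,"tz":0,"rx":0,"ry":0,"rz":0}]' 
python3 - <<'E'
from h import *
np.set_printoptions(precision=4,suppress=True)
print(towards([.3887,.2777,.033]),env.get_obs()['tool_rot'],env.get_obs()['tool_pos'])
E
```

```text
time_s: 3.75
tool_pos: [0.3894, 0.2781, 0.106]
tool_rot: [179.9, 0.1, 177.3]
force: [0.2, 0.4, 0.4]
grip_width: 0.0698
[ 0.0009 -0.0005  0.073 ] [179.9261   0.138  177.3287] [0.3894 0.2781 0.106 ]
```

```bash
python3 -m creep '[{"tx":0,"ty":0,"tz":0.03,"rx":0,"ry":0,"rz":0},{"tx":0,"ty":0,"tz":0.03,"rx":0,"ry":0,"rz":0},{"tx":0,"ty":0,"tz":0.013,"rx":0,"ry":0,"rz":0},{"tx":0,"ty":0,"tz":0,"rx":0,"ry":0,"rz":0},{"tx":0,"ty":0,"tz":0,"rx":0,"ry":0,"rz":0}]' 
python3 -m creep '[{"tx":0,"ty":0,"tz":0,"rx":0,"ry":0,"rz":0},{"tx":0,"ty":0,"tz":0,"rx":0,"ry":0,"rz":0},{"tx":0,"ty":0,"tz":0,"rx":0,"ry":0,"rz":0},{"tx":0,"ty":0,"tz":0,"rx":0,"ry":0,"rz":0},{"tx":0,"ty":0,"tz":0,"rx":0,"ry":0,"rz":0},{"tx":0,"ty":0,"tz":0,"rx":0,"ry":0,"rz":0}]' 0.015 50
```

```text
time_s: 4.38
tool_pos: [0.3891, 0.2781, 0.0324]
tool_rot: [179.9, 0.1, 177.4]
force: [0.1, -0.4, -0.2]
grip_width: 0.0696
time_s: 5.12
tool_pos: [0.3879, 0.2774, 0.031]
tool_rot: [-180.0, -0.0, 177.4]
force: [0.1, 0.6, 0.7]
grip_width: 0.0193
```

```bash
python3 -m creep '[{"tx":0,"ty":0,"tz":-0.02,"rx":0,"ry":0,"rz":0},{"tx":0,"ty":0,"tz":-0.05,"rx":0,"ry":0,"rz":0},{"tx":0,"ty":0,"tz":-0.05,"rx":0,"ry":0,"rz":0},{"tx":0,"ty":0,"tz":0,"rx":0,"ry":0,"rz":0},{"tx":0,"ty":0,"tz":0,"rx":0,"ry":0,"rz":0}]'
python3 - <<'E'
from h import *
snap('side','s3');snap('top','t3');snap('wrist','w3')
im=np.hstack([cv2.imread(f'pics/{n}.png')[a:b,l:r] for n,a,b,l,r in(('s3',150,350,150,350),('t3',150,350,90,290))]); cv2.imwrite('pics/c3.png',cv2.resize(im,None,fx=2,fy=2,interpolation=cv2.INTER_CUBIC))
E
```

```text
time_s: 5.75
tool_pos: [0.3878, 0.2769, 0.1504]
tool_rot: [-179.9, -0.0, 177.4]
force: [0.2, -0.1, 0.3]
grip_width: 0.0149
```

View pics/c3.png

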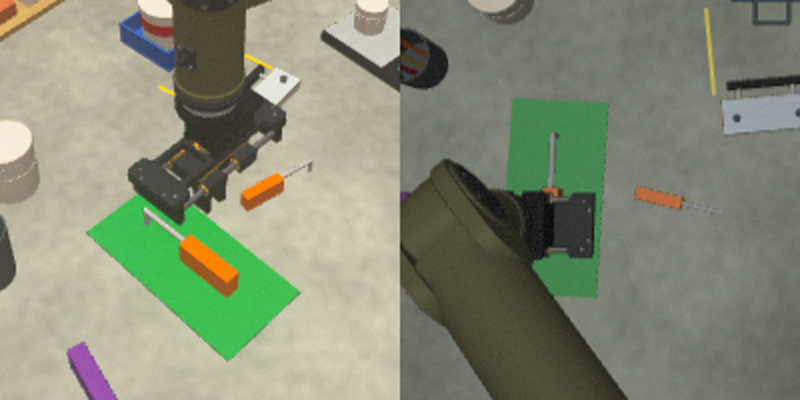

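View pics/w3.png

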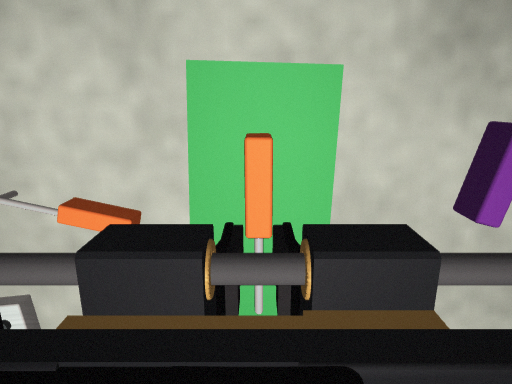

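The hook was not held: it still stands on the mat, with the handle at (258,185) in the wrist view. I'll check where the TCP and fingertips really are relative to the handle.

```bash
python3 - <<'E'
from h import *
np.set_printoptions(precision=4,suppress=True)
c=ld('w3')
print('handle', [onz(c,u,v,.043)[:2] for u,v in((244.5,237),(272.5,237),(246,134),(271,134))])
o=env.get_obs(); p=o['tool_pos']; print(p)
for dz in(0,-.006,-.025): print('proj',proj(c,p+[0,0,dz]))
s=ld('s3');t=ld('t3'); print('side',proj(s,p),proj(s,p-[0,0,.025]),'top',proj(t,p))
print('side handle',proj(s,[.389,.2775,.043]))
im=cv2.imread('pics/s3.png')[190:310,190:310]; cv2.imwrite('pics/c4.png',cv2.resize(im,None,fx=6,fy=6,interpolation=cv2.INTER_CUBIC)[:600])
E
```

```text
handle [array([0.4321, 0.262 ]), array([0.4333, 0.2868]), array([0.3421, 0.2684]), array([0.343 , 0.2888])]
[0.3871 0.2768 0.1496]
proj [259.2504 233.3942]
proj [259.2151 229.4585]
proj [259.1161 218.416 ]
side [254.8843 254.5585] [254.8915 260.6567] top [156.9156 260.4512]
side handle [254.188  279.0159]
```

View pics/c4.png

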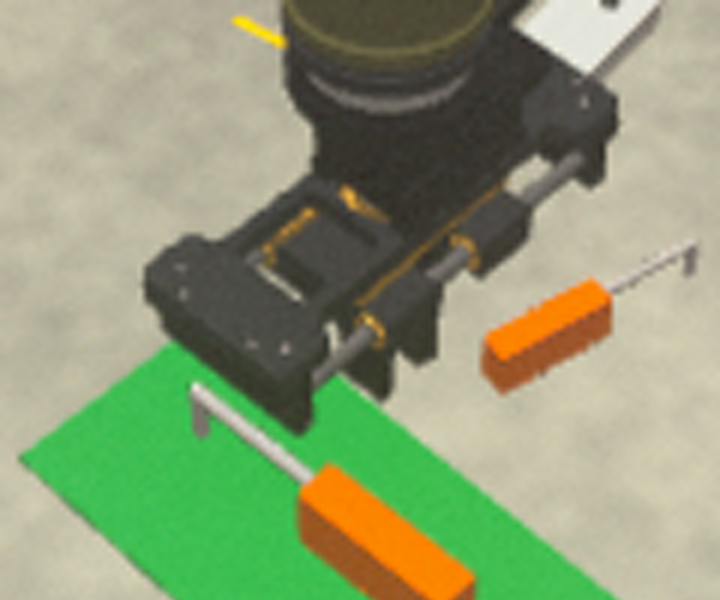

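```bash
python3 - <<'E'
from h import *
im=cv2.imread('pics/w3.png')[200:340,190:330]; a=cv2.resize(im,None,fx=4,fy=4,interpolation=cv2.INTER_CUBIC)
a=np.clip(a.astype(float)*2.5,0,255).astype('uint8'); cv2.imwrite('pics/c5.png',a)
im=cv2.imread('pics/s3.png')[235:265,235:275]; a=cv2.resize(im,None,fx=16,fy=16,interpolation=cv2.INTER_CUBIC)
a=np.clip(a.astype(float)*2.5,0,255).astype('uint8'); cv2.imwrite('pics/c6.png',a)
im=cv2.imread('pics/t3.png')[235:285,140:200]; a=cv2.resize(im,None,fx=12,fy=12,interpolation=cv2.INTER_CUBIC)
a=np.clip(a.astype(float)*2.5,0,255).astype('uint8'); cv2.imwrite('pics/c7.png',a)
E
```

```text
(no output)
```

View pics/c5.png

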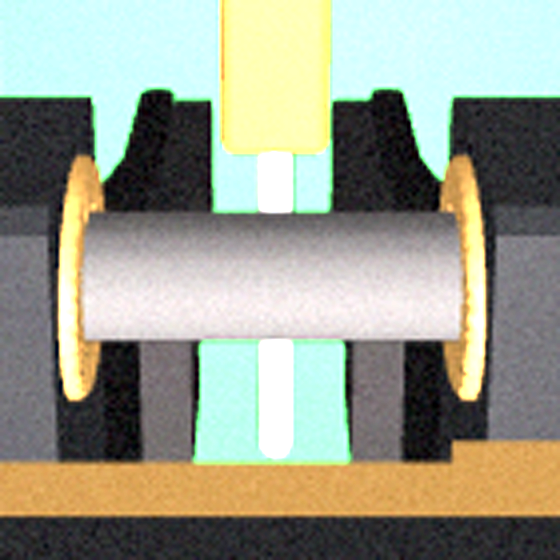

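View pics/c6.png

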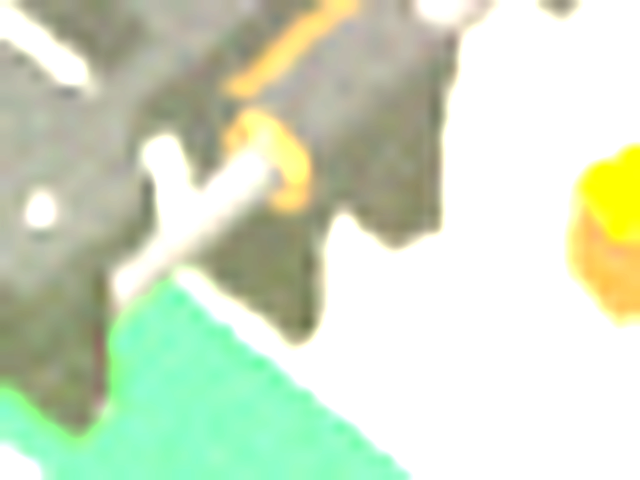

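View pics/c7.png

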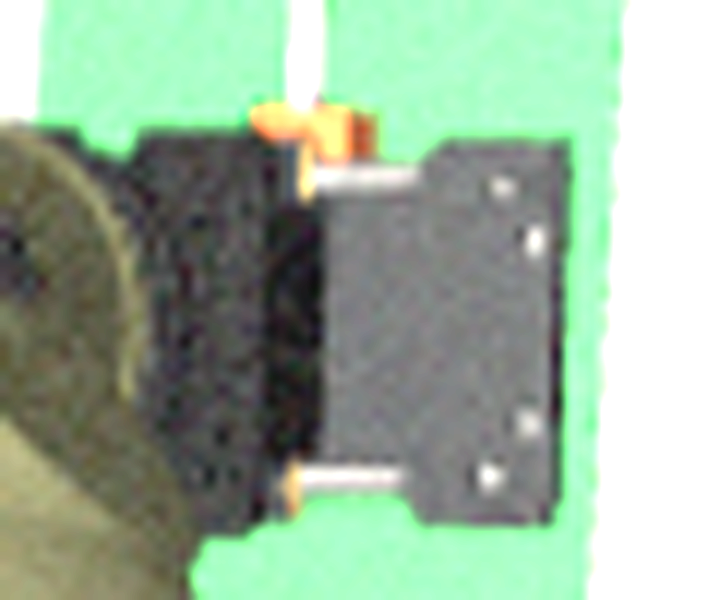

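```bash
python3 - <<'E'
from h import *
np.set_printoptions(precision=4,suppress=True)
w=ld('w3');s=ld('s3')
print(tri((w,257.7,224),(s,256.5,253.3)))
print(w['t'],-w['R'].T@w['t'],env.get_obs()['tool_pos'])
print(ld('wrist0')['R'].T@-ld('wrist0')['t'])
for z in(.125,.14,.15,.16,.17,.18): print(z,proj(w,[.3871,.2768,z]),proj(s,[.3871,.2768,z]))
E
```

```text
(array([0.3799, 0.2768, 0.159 ]), [array([0.9, 3.3]), array([0.6, 0.4])])
[-0.2938 -0.3763  0.2385] [0.3172 0.2795 0.3256] [0.3871 0.2768 0.1496]
[ 0.2327 -0.6111  0.3839]
0.125 [259.11   218.6849] [254.8802 260.5546]
0.14 [259.1863 227.2672] [254.8758 256.918 ]
0.15 [259.2437 233.7262] [254.8728 254.4533]
0.16 [259.3074 240.8875] [254.8697 251.9557]
0.17 [259.3784 248.8721] [254.8666 249.4244]
0.18 [259.4581 257.8308] [254.8635 246.8587]
```

Triangulation puts the actual fingertips at z≈0.155 with the TCP reading 0.150. They are about 30 mm higher relative to the reported TCP than stated, so the jaws shut above the handle. I'll go back down and judge the tips in the images.

```bash
python3 -m creep '[{"tx":0,"ty":0,"tz":0.03,"rx":0,"ry":0,"rz":0},{"tx":0,"ty":0,"tz":0.03,"rx":0,"ry":0,"rz":0},{"tx":0,"ty":0,"tz":0.0,"rx":0,"ry":0,"rz":0},{"tx":0,"ty":0,"tz":0.0,"rx":0,"ry":0,"rz":0},{"tx":0,"ty":0,"tz":0.03,"rx":0,"ry":0,"rz":0},{"tx":0,"ty":0,"tz":0.03,"rx":0,"ry":0,"rz":0},{"tx":0,"ty":0,"tz":0,"rx":0,"ry":0,"rz":0},{"tx":0,"ty":0,"tz":0,"rx":0,"ry":0,"rz":0}]' 0.07 50
python3 - <<'E'
from h import *
s=snap('side','s5');w=snap('wrist','w5'); print(env.get_obs()['tool_pos'],env.get_obs()['qpos'])
a=cv2.resize(cv2.imread('pics/s5.png')[220:320,190:310],None,fx=6,fy=6,interpolation=cv2.INTER_CUBIC); cv2.imwrite('pics/c8.png',np.clip(a*1.8,0,255).astype('uint8'))
a=cv2.resize(cv2.imread('pics/w5.png')[100:384,130:400],None,fx=2,fy=2); cv2.imwrite('pics/c9.png',np.clip(a*1.8,0,255).astype('uint8'))
E
```

```text
time_s: 6.9
tool_pos: [0.389, 0.2782, 0.0326]
tool_rot: [179.9, 0.1, 177.4]
force: [-0.1, 0.2, -0.1]
grip_width: 0.0698
[0.3892088  0.27813349 0.03263677] [ 16.09138287  15.37846193 -59.60184584 116.63059974  16.03156901
  56.35193102  35.75943129]
```

View pics/c8.png

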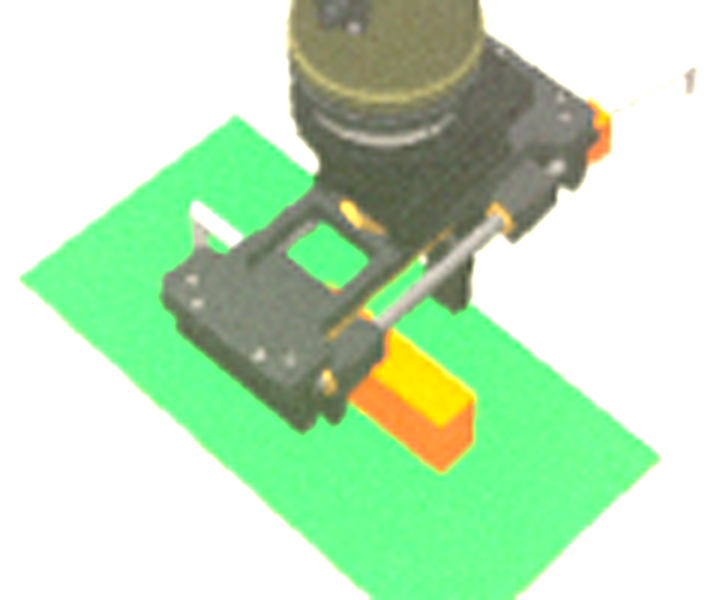

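View pics/c9.png

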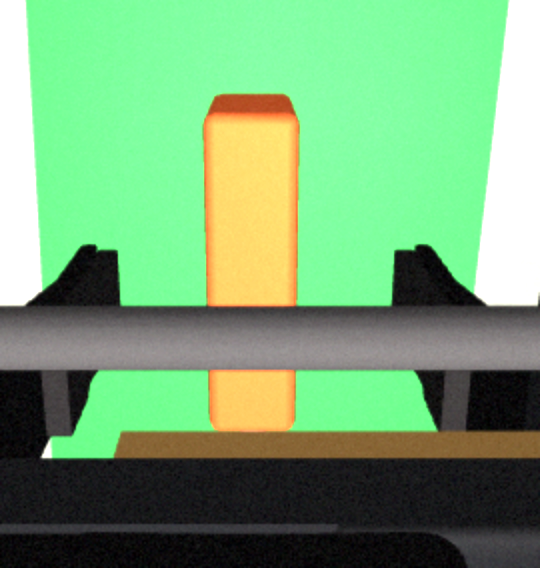

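```bash
python3 - <<'E'
from h import *
np.set_printoptions(precision=4,suppress=True)
w=ld('w5')
for u in(190,326.5):
    o,d=ray(w,u,225); print(o+d*.175)
o,d=ray(w,256,192); print(o,d)
E
python3 -m creep '[{"tx":0,"ty":0,"tz":0.01,"rx":0,"ry":0,"rz":0},{"tx":0,"ty":0,"tz":0.01,"rx":0,"ry":0,"rz":0},{"tx":0,"ty":0,"tz":0,"rx":0,"ry":0,"rz":0},{"tx":0,"ty":0,"tz":0,"rx":0,"ry":0,"rz":0}]'
python3 - <<'E'
from h import *
w=snap('wrist','w6'); print(env.get_obs()['tool_pos'],env.get_obs()['force'])
a=cv2.resize(cv2.imread('pics/w6.png')[100:384,130:400],None,fx=2,fy=2); cv2.imwrite('pics/c10.png',np.clip(a*1.8,0,255).astype('uint8'))
E
```

```text
[0.3785 0.2433 0.0437]
[0.3818 0.3131 0.0438]
[0.3185 0.2806 0.2084] [ 0.2589 -0.0162 -0.9658]
time_s: 7.5
tool_pos: [0.3878, 0.2775, 0.0109]
tool_rot: [-180.0, -0.0, 177.4]
force: [-0.1, 0.8, -0.1]
grip_width: 0.0699
[0.38793726 0.27759818 0.01104942] [-0.37071167  0.0045591  -0.10638036]
```

View pics/c10.png

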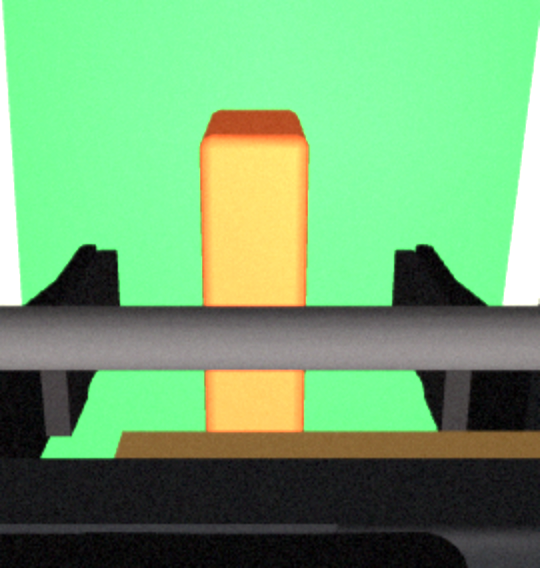

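Tips are now about 16 mm below the handle top, from the relative depths of the pad gap (273 px per 70 mm) and the handle width (103 px per 24 mm). About 17 mm more is needed.

```bash
python3 -m creep '[{"tx":0,"ty":0,"tz":0.008,"rx":0,"ry":0,"rz":0},{"tx":0,"ty":0,"tz":0.005,"rx":0,"ry":0,"rz":0},{"tx":0,"ty":0,"tz":0.003,"rx":0,"ry":0,"rz":0},{"tx":0,"ty":0,"tz":0,"rx":0,"ry":0,"rz":0}]'
python3 -m creep '[{"tx":0,"ty":0,"tz":0,"rx":0,"ry":0,"rz":0},{"tx":0,"ty":0,"tz":0,"rx":0,"ry":0,"rz":0},{"tx":0,"ty":0,"tz":0,"rx":0,"ry":0,"rz":0},{"tx":0,"ty":0,"tz":0,"rx":0,"ry":0,"rz":0},{"tx":0,"ty":0,"tz":0,"rx":0,"ry":0,"rz":0},{"tx":0,"ty":0,"tz":0,"rx":0,"ry":0,"rz":0},{"tx":0,"ty":0,"tz":0,"rx":0,"ry":0,"rz":0},{"tx":0,"ty":0,"tz":0,"rx":0,"ry":0,"rz":0}]' 0.015 50
python3 - <<'E'
from h import *
w=snap('wrist','w7'); print(env.get_obs()['tool_pos'],env.get_obs()['force'])
a=cv2.resize(cv2.imread('pics/w7.png')[100:384,130:400],None,fx=2,fy=2); cv2.imwrite('pics/c11.png',np.clip(a*1.8,0,255).astype('uint8'))
E
```

```text
time_s: 8.05
tool_pos: [0.3877, 0.2774, -0.0053]
tool_rot: [-180.0, -0.0, 177.4]
force: [-0.7, -0.3, -0.2]
grip_width: 0.0696
time_s: 9.05
tool_pos: [0.388, 0.2774, -0.005]
tool_rot: [-180.0, -0.0, 177.4]
force: [-0.3, -0.2, 1.3]
grip_width: 0.0237
[ 0.38801234  0.27736255 -0.00498285] [-0.55498039 -0.79153418  1.29251608]
```

View pics/c11.png

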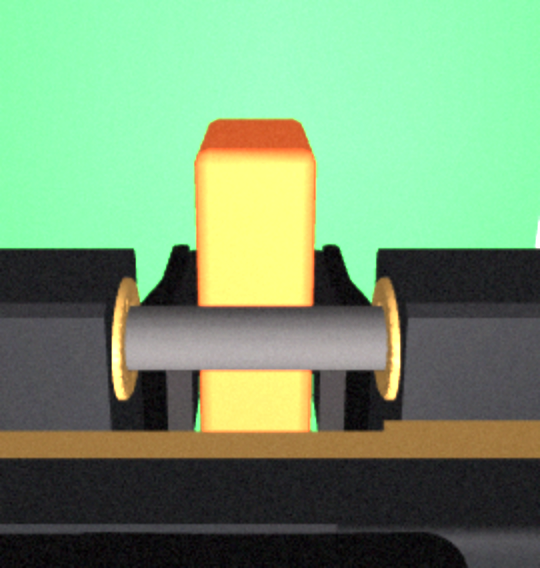

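Gripped: width 23.7 mm and the handle is between the pads. Now I lift and carry it toward the ring.

```bash
python3 -m creep '[{"tx":0,"ty":0,"tz":-0.01,"rx":0,"ry":0,"rz":0},{"tx":0,"ty":0,"tz":-0.02,"rx":0,"ry":0,"rz":0},{"tx":0,"ty":0,"tz":-0.035,"rx":0,"ry":0,"rz":0},{"tx":0,"ty":0,"tz":-0.035,"rx":0,"ry":0,"rz":0},{"tx":-0.01,"ty":-0.02,"tz":0,"rx":0,"ry":0,"rz":0},{"tx":-0.02,"ty":-0.041,"tz":0,"rx":0,"ry":0,"rz":-0.8},{"tx":-0.02,"ty":-0.041,"tz":0,"rx":0,"ry":0,"rz":-0.8},{"tx":-0.02,"ty":-0.041,"tz":0,"rx":0,"ry":0,"rz":-0.8},{"tx":-0.02,"ty":-0.041,"tz":0,"rx":0,"ry":0,"rz":-0.8},{"tx":-0.02,"ty":-0.041,"tz":0,"rx":0,"ry":0,"rz":-0.8},{"tx":-0.02,"ty":-0.041,"tz":0,"rx":0,"ry":0,"rz":-0.8},{"tx":-0.01,"ty":-0.04,"tz":0,"rx":0,"ry":0,"rz":-0.8},{"tx":-0.01,"ty":-0.02,"tz":0,"rx":0,"ry":0,"rz":-0.7},{"tx":0,"ty":0,"tz":0,"rx":0,"ry":0,"rz":0},{"tx":0,"ty":0,"tz":0,"rx":0,"ry":0,"rz":0}]'
python3 - <<'E'
from h import *
np.set_printoptions(precision=4,suppress=True)
w=snap('wrist','w8');snap('side','s8');snap('top','t8'); o=env.get_obs();print(o['tool_pos'],o['tool_rot'],o['qpos'],o['force'],o['grip_width'])
print(towards([.562,-.05,.095]))
a=cv2.resize(cv2.imread('pics/s8.png')[100:250,150:350],None,fx=4,fy=4,interpolation=cv2.INTER_CUBIC); cv2.imwrite('pics/c12.png',np.clip(a*1.4,0,255).astype('uint8'))
E
```

```text
time_s: 10.98
tool_pos: [0.5364, -0.047, 0.0951]
tool_rot: [179.9, -0.0, -176.2]
force: [-0.6, -0.4, -2.5]
grip_width: 0.0235
[ 0.5365 -0.0475  0.0952] [ 179.9986   -0.0038 -176.1735] [ 45.4664  15.6255 -48.8184 105.5961  12.972   64.5526  85.8927] [-0.5567  0.3097 -2.5064] 0.023629479851477054
[-0.0252 -0.0042  0.0002]
```

View pics/w8.png

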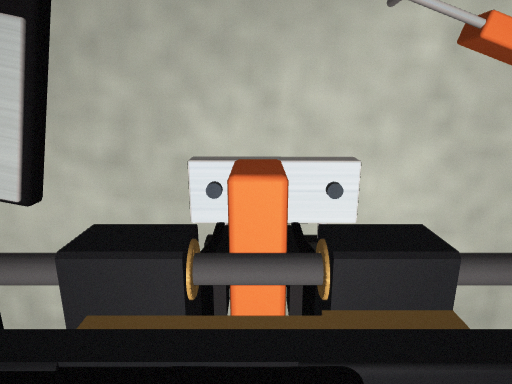

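View pics/c12.png

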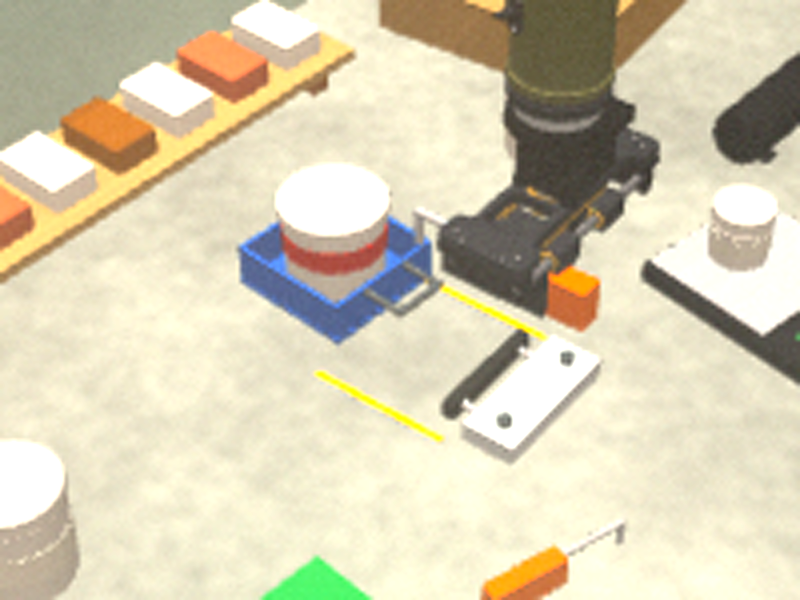

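View pics/t8.png

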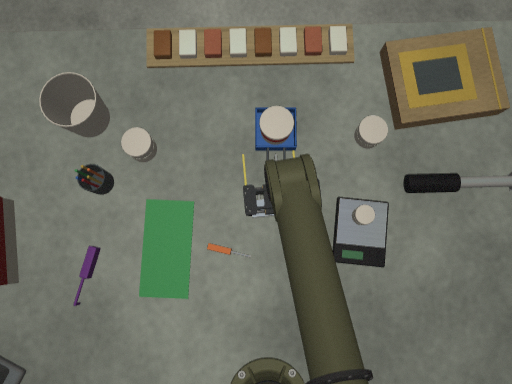

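```bash
python3 - <<'E'
from h import *
np.set_printoptions(precision=4,suppress=True)
s=ld('s8'); print(proj(s,[.6562,-.0398,.103]),proj(s,[.6562,-.0398,.137]))
a=cv2.resize(cv2.imread('pics/s8.png')[140:185,230:290],None,fx=12,fy=12,interpolation=cv2.INTER_CUBIC); cv2.imwrite('pics/c13.png',np.clip(a*1.4,0,255).astype('uint8'))
E
```

```text
[255.2903 161.116 ] [255.2896 152.9604]
```

View pics/c13.png

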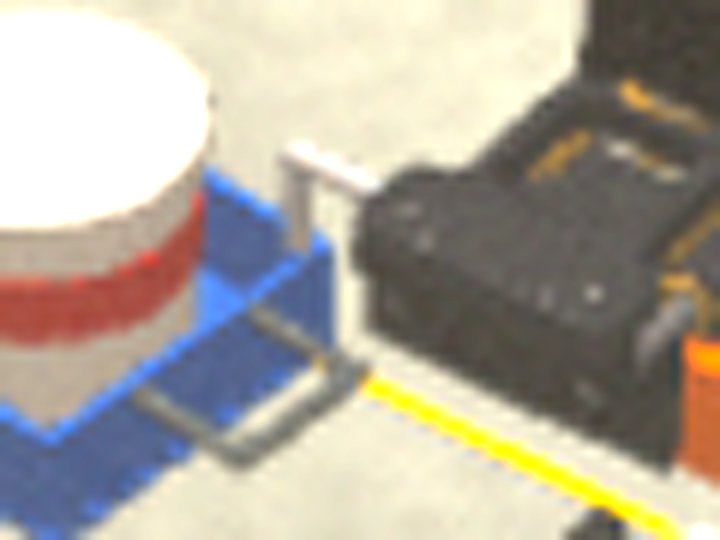

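The prong tip appears at (255,160.8), against a predicted (255.3,161.1), so the hook model holds.

```bash
python3 -m creep '[{"tx":-0.0125,"ty":-0.002,"tz":0.0,"rx":0,"ry":0,"rz":0},{"tx":-0.0125,"ty":-0.002,"tz":0.0,"rx":0,"ry":0,"rz":0},{"tx":0,"ty":0,"tz":0.02,"rx":0,"ry":0,"rz":0},{"tx":0,"ty":0,"tz":0.022,"rx":0,"ry":0,"rz":0},{"tx":0,"ty":0,"tz":0,"rx":0,"ry":0,"rz":0},{"tx":0,"ty":0,"tz":0,"rx":0,"ry":0,"rz":0}]'
python3 - <<'E'
from h import *
np.set_printoptions(precision=4,suppress=True)
snap('side','s9'); o=env.get_obs();print(o['tool_pos'],o['tool_rot'])
a=cv2.resize(cv2.imread('pics/s9.png')[140:190,230:290],None,fx=12,fy=12,interpolation=cv2.INTER_CUBIC); cv2.imwrite('pics/c14.png',np.clip(a*1.4,0,255).astype('uint8'))
E
```

```text
time_s: 11.88
tool_pos: [0.562, -0.0515, 0.0529]
tool_rot: [180.0, -0.0, -176.3]
force: [0.2, -0.5, -1.2]
grip_width: 0.0238
[ 0.5625 -0.0516  0.0534] [-179.9974    0.0417 -176.3229]
```

View pics/c14.png

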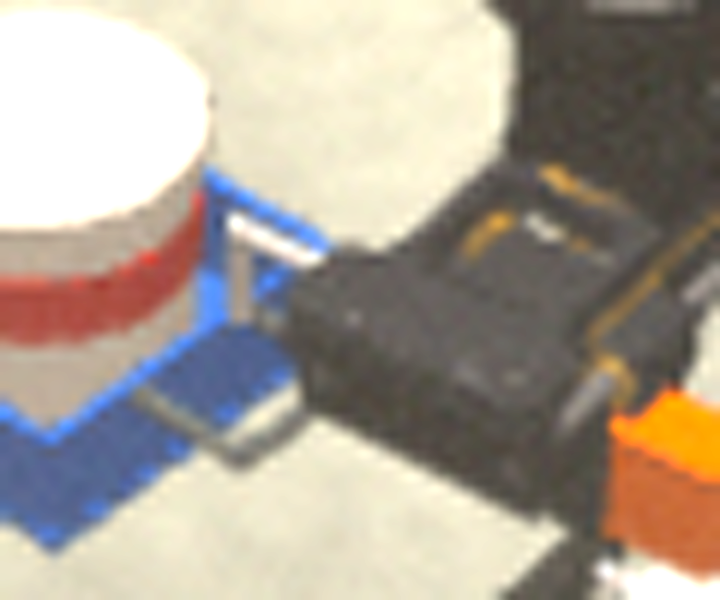

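Projected straight down, the prong would land at crop (240,389), and the ring opening's centre is at about (248,385). Lowering.

```bash
python3 -m creep '[{"tx":0,"ty":0.001,"tz":0.012,"rx":0,"ry":0,"rz":0},{"tx":0,"ty":0,"tz":0.012,"rx":0,"ry":0,"rz":0},{"tx":0,"ty":0,"tz":0.011,"rx":0,"ry":0,"rz":0},{"tx":0,"ty":0,"tz":0,"rx":0,"ry":0,"rz":0},{"tx":0,"ty":0,"tz":0,"rx":0,"ry":0,"rz":0}]'
python3 - <<'E'
from h import *
np.set_printoptions(precision=4,suppress=True)
snap('side','s10'); o=env.get_obs();print(o['tool_pos'],o['tool_rot'],o['force'])
a=cv2.resize(cv2.imread('pics/s10.png')[140:190,230:290],None,fx=12,fy=12,interpolation=cv2.INTER_CUBIC); cv2.imwrite('pics/c15.png',np.clip(a*1.4,0,255).astype('uint8'))
E
```

```text
time_s: 12.55
tool_pos: [0.5622, -0.0506, 0.0181]
tool_rot: [180.0, 0.0, -176.3]
force: [-0.4, 0.2, -1.8]
grip_width: 0.0237
[ 0.5623 -0.0506  0.0183] [-179.9944    0.0328 -176.3217] [-0.7693 -0.8153 -2.0261]
```

View pics/c15.png

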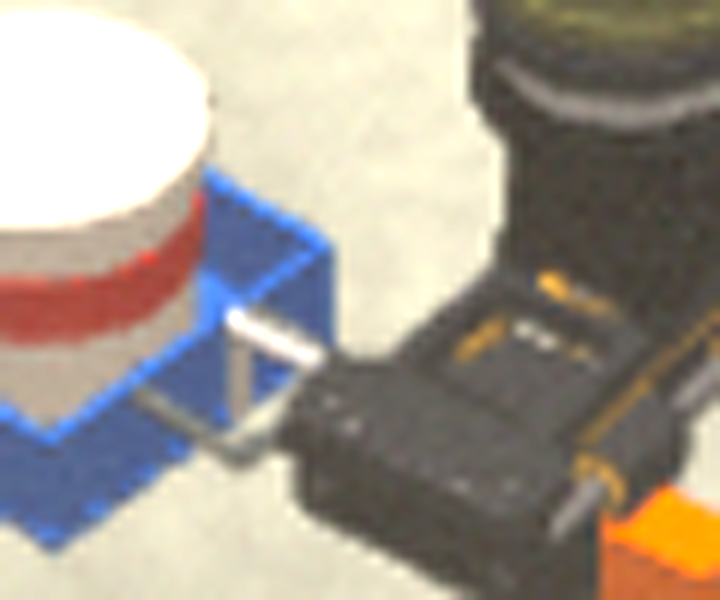

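Prong is inside the ring. The tool x-axis now points along the dock's −x and tool y along the dock's +y. The carrier sits about 26 mm to −y of the lane axis, so I put the prong in the +y corner of the ring and pull obliquely.

```bash
python3 -m creep '[{"tx":0,"ty":0.006,"tz":0,"rx":0,"ry":0,"rz":0},{"tx":0,"ty":0.006,"tz":0,"rx":0,"ry":0,"rz":0},{"tx":0.002,"ty":0.004,"tz":0,"rx":0,"ry":0,"rz":0},{"tx":0.004,"ty":0,"tz":0,"rx":0,"ry":0,"rz":0},{"tx":0.004,"ty":0,"tz":0,"rx":0,"ry":0,"rz":0},{"tx":0,"ty":0,"tz":0,"rx":0,"ry":0,"rz":0},{"tx":0.004,"ty":0.001,"tz":0,"rx":0,"ry":0,"rz":0},{"tx":0.004,"ty":0.001,"tz":0,"rx":0,"ry":0,"rz":0},{"tx":0.004,"ty":0.001,"tz":0,"rx":0,"ry":0,"rz":0},{"tx":0.004,"ty":0.001,"tz":0,"rx":0,"ry":0,"rz":0}]'
python3 - <<'E'
from h import *
np.set_printoptions(precision=4,suppress=True)
snap('side','s11');snap('top','t11'); o=env.get_obs();print(o['tool_pos'],o['tool_rot'],o['force'])
a=cv2.resize(cv2.imread('pics/s11.png')[130:210,210:310],None,fx=7,fy=7,interpolation=cv2.INTER_CUBIC); cv2.imwrite('pics/c16.png',np.clip(a*1.4,0,255).astype('uint8'))
a=cv2.resize(cv2.imread('pics/t11.png')[90:220,230:320],None,fx=4.5,fy=4.5,interpolation=cv2.INTER_CUBIC); cv2.imwrite('pics/c17.png',np.clip(a*1.4,0,255).astype('uint8'))
E
```

```text
time_s: 13.85
tool_pos: [0.5351, -0.0325, 0.0183]
tool_rot: [-180.0, 0.1, -176.3]
force: [3.2, -1.3, -2.2]
grip_width: 0.0238
[ 0.5344 -0.0324  0.0182] [-179.9802   -0.009  -176.3207] [ 2.9104 -0.302  -2.1196]
```

View pics/c16.png

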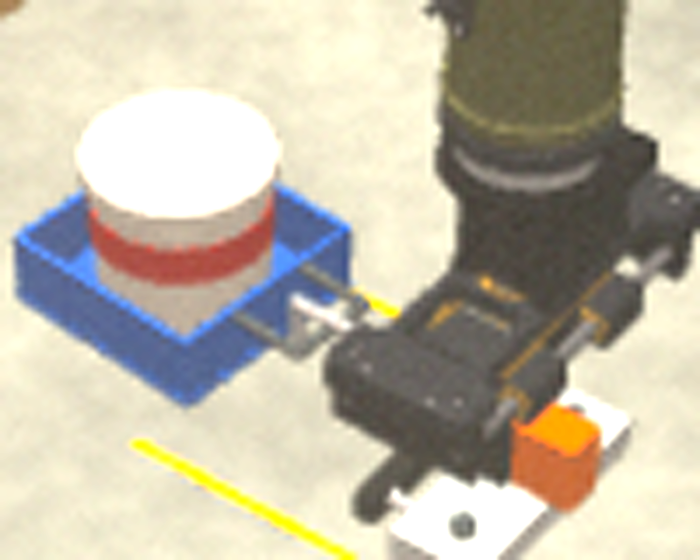

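View pics/c17.png

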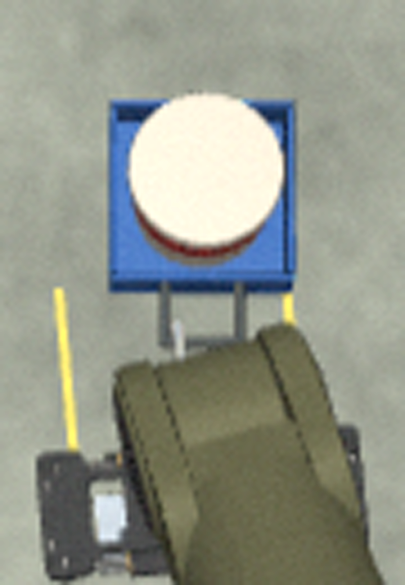

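```bash
cat > trk.py <<'E'
from h import *
np.set_printoptions(precision=4,suppress=True)
O=np.array([.5783,-.0309]); a=np.radians(3.7); ex=np.array([np.cos(a),np.sin(a)]); ey=np.array([-ex[1],ex[0]])
def dk(p): p=np.array(p)[:2]-O; return np.array([p@ex,p@ey])
def track(f):
    c=ld(f); px=c['pixels']; h=cv2.cvtColor(px,cv2.COLOR_RGB2HSV)
    b=cv2.inRange(h,(105,120,40),(125,255,255)); n,l,s,ce=cv2.connectedComponentsWithStats(b); i=1+np.argmax(s[1:,4]); b=(l==i)
    x,y,w,hh=s[i,:4]
    g=np.zeros(b.shape,np.uint8); g[max(0,y-25):y+hh,x-3:x+w+3]=1
    wm=(cv2.inRange(px,(150,140,125),(255,255,255))&(g*255)); n,l2,s2,c2=cv2.connectedComponentsWithStats(wm); j=1+np.argmax(s2[1:,4])
    cs=max(cv2.findContours((l2==j).astype('uint8'),0,1)[0],key=cv2.contourArea); (u,v),(r1,r2),_=cv2.fitEllipse(cs)
    C=onz(c,u,v,.092)[:2]
    rows=range(y+5,y+hh-8); L=[(np.where(b[r])[0][0]-.5,r) for r in rows]
    P=np.array([onz(c,uu,vv,.042)[:2] for uu,vv in L]); k=np.polyfit(P[:,0],P[:,1],1); res=P[:,1]-np.polyval(k,P[:,0]); ok=abs(res)<.002; k=np.polyfit(P[ok,0],P[ok,1],1)
    cols=range(x+4,x+w-4); F=[(q,np.where(b[:,q])[0][0]-.5) for q in cols]; F=[f_ for f_ in F if f_[1]<y+3]
    Q=np.array([onz(c,uu,vv,.042)[:2] for uu,vv in F]); k2=np.polyfit(Q[:,1],Q[:,0],1)
    print(f,'lid C',C,(r1,r2),'dock',dk(C)*1e3,'yaw left edge',np.degrees(np.arctan(k[0])),'far edge',-np.degrees(np.arctan(k2[0])),'far X mid',np.polyval(k2,C[1]),'left Y',np.polyval(k,C[0]))
if __name__=='__main__':
    import sys
    for f in sys.argv[1:]: track(f)
E
python3 trk.py top0 t11
```

```text
top0 lid C [ 0.7613 -0.0456] (31.899118423461914, 32.93382263183594) dock [181.7189 -26.444 ] yaw left edge -1.2466491393506656 far edge -1.549493352893553 far X mid 0.8192894002019449 left Y 0.012539575078163685
t11 lid C [ 0.7468 -0.0424] (32.26842498779297, 33.190425872802734) dock [167.4252 -22.3456] yaw left edge -1.6691042707775785 far edge -1.555479410937898 far X mid 0.8042565933491722 left Y 0.015752255825441687
```

Tracking works: the carrier is moving along about the intended line, with the force at 3 N. Continuing.

```bash
python3 -m creep '[{"tx":0.005,"ty":0.001,"tz":0,"rx":0,"ry":0,"rz":0},{"tx":0.005,"ty":0.001,"tz":0,"rx":0,"ry":0,"rz":0},{"tx":0.005,"ty":0.001,"tz":0,"rx":0,"ry":0,"rz":0},{"tx":0.005,"ty":0.001,"tz":0,"rx":0,"ry":0,"rz":0},{"tx":0.005,"ty":0.001,"tz":0,"rx":0,"ry":0,"rz":0},{"tx":0.005,"ty":0.001,"tz":0,"rx":0,"ry":0,"rz":0},{"tx":0.005,"ty":0.001,"tz":0,"rx":0,"ry":0,"rz":0},{"tx":0.005,"ty":0.001,"tz":0,"rx":0,"ry":0,"rz":0}]'
python3 - <<'E'
from h import *
snap('top','t12')
E
python3 trk.py t12
```

```text
time_s: 14.95
tool_pos: [0.4942, -0.0269, 0.0181]
tool_rot: [-180.0, 0.0, -176.3]
force: [4.5, -0.2, -2.3]
grip_width: 0.0233
t12 lid C [ 0.707  -0.0354] (32.42839050292969, 33.32368469238281) dock [128.1885 -12.764 ] yaw left edge 1.212799367089291 far edge -1.570960445231825 far X mid 0.7653498224794898 left Y 0.02392176054268173
```

```bash
python3 -m creep '[{"tx":0.005,"ty":0.001,"tz":0,"rx":0,"ry":0,"rz":0},{"tx":0.005,"ty":0.001,"tz":0,"rx":0,"ry":0,"rz":0},{"tx":0.005,"ty":0.001,"tz":0,"rx":0,"ry":0,"rz":0},{"tx":0.005,"ty":0.001,"tz":0,"rx":0,"ry":0,"rz":0},{"tx":0.005,"ty":0.001,"tz":0,"rx":0,"ry":0,"rz":0},{"tx":0.005,"ty":0.001,"tz":0,"rx":0,"ry":0,"rz":0}]'
python3 - <<'E'
from h import *
snap('top','t13');snap('side','s13')
a=cv2.resize(cv2.imread('pics/s13.png')[130:220,210:320],None,fx=6,fy=6,interpolation=cv2.INTER_CUBIC); 
b=cv2.resize(cv2.imread('pics/t13.png')[100:220,230:320],None,fx=4.5,fy=4.5,interpolation=cv2.INTER_CUBIC); 
cv2.imwrite('pics/c18.png',np.clip(a*1.4,0,255).astype('uint8'));cv2.imwrite('pics/c19.png',np.clip(b*1.4,0,255).astype('uint8'))
E
python3 trk.py t13
```

```text
time_s: 15.75
tool_pos: [0.4639, -0.0228, 0.0181]
tool_rot: [-180.0, 0.0, -176.3]
force: [5.5, -1.2, -2.7]
grip_width: 0.0235
t13 lid C [ 0.677  -0.0299] (32.938053131103516, 33.381473541259766) dock [98.5238 -5.3327] yaw left edge -1.6033443328537358 far edge -1.2518672291508655 far X mid 0.7354449090022994 left Y 0.02932515730317183
```

View pics/c18.png

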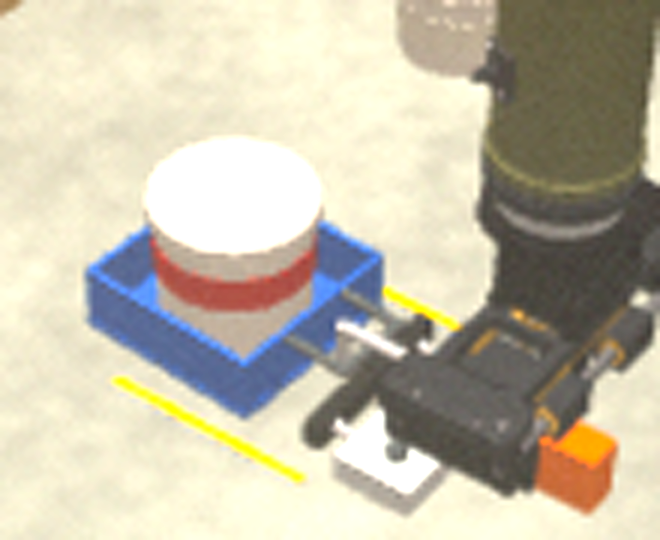

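View pics/c19.png

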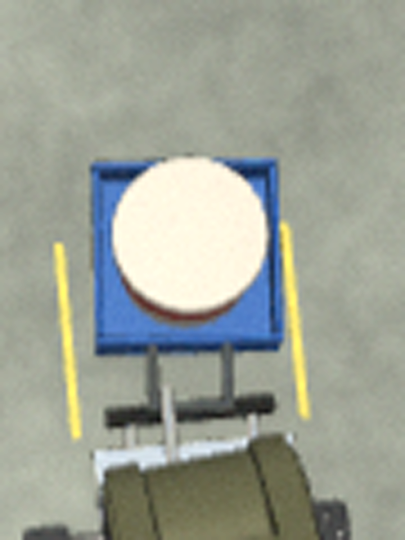

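```bash
python3 -m creep '[{"tx":0.004,"ty":0.0007,"tz":0,"rx":0,"ry":0,"rz":0},{"tx":0.004,"ty":0.0006,"tz":0,"rx":0,"ry":0,"rz":0},{"tx":0.004,"ty":0.0005,"tz":0,"rx":0,"ry":0,"rz":0},{"tx":0.004,"ty":0.0004,"tz":0,"rx":0,"ry":0,"rz":0},{"tx":0.004,"ty":0.0003,"tz":0,"rx":0,"ry":0,"rz":0},{"tx":0.002,"ty":0,"tz":0,"rx":0,"ry":0,"rz":0}]'
python3 - <<'E'
from h import *
snap('top','t14')
b=cv2.resize(cv2.imread('pics/t14.png')[110:220,230:320],None,fx=5,fy=5,interpolation=cv2.INTER_CUBIC); 
cv2.imwrite('pics/c20.png',np.clip(b*1.4,0,255).astype('uint8'))
E
python3 trk.py t14
```

```text
time_s: 16.6
tool_pos: [0.4418, -0.0218, 0.0181]
tool_rot: [-180.0, 0.0, -176.3]
force: [4.7, -0.6, -3.2]
grip_width: 0.0239
t14 lid C [ 0.6553 -0.027 ] (32.727272033691406, 33.5450439453125) dock [77.0705 -1.0528] yaw left edge 0.9467106530448312 far edge 0.604903659910005 far X mid 0.713407629007826 left Y 0.032035763618067085
```

View pics/c20.png

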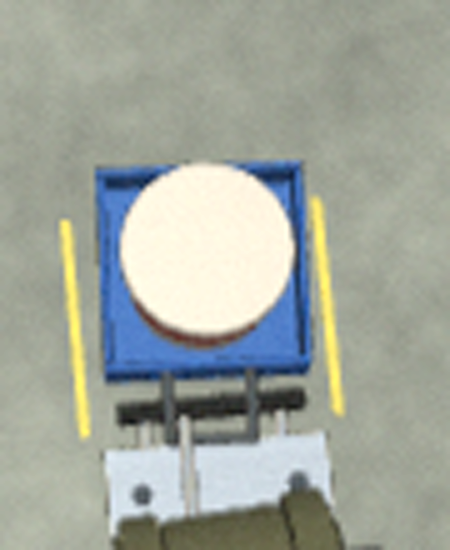

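Carrier is at dock X=77 mm, Y=−1 mm and yaw about −3° relative, converging. Now slow, straight draws while I watch the force.

```bash
python3 -m creep '[{"tx":0.002,"ty":0,"tz":0,"rx":0,"ry":0,"rz":0},{"tx":0.002,"ty":0,"tz":0,"rx":0,"ry":0,"rz":0},{"tx":0.002,"ty":0,"tz":0,"rx":0,"ry":0,"rz":0},{"tx":0.002,"ty":0,"tz":0,"rx":0,"ry":0,"rz":0}]'
python3 - <<'E'
from h import *
snap('top','t15'); o=env.get_obs(); print(o['qpos'],o['force'])
E
python3 trk.py t15
```

```text
time_s: 17.15
tool_pos: [0.434, -0.0222, 0.0181]
tool_rot: [180.0, 0.0, -176.3]
force: [6.0, -0.4, -3.1]
grip_width: 0.0236
[ 49.240008     7.58228654 -51.35472719 122.91961678   7.46306438
  52.56983324  87.2537145 ] [ 4.59139087 -0.66768739 -3.07076345]
t15 lid C [ 0.6477 -0.026 ] (32.802024841308594, 33.432823181152344) dock [69.6172  0.3842] yaw left edge 2.360750458616913 far edge 2.3324190609378292 far X mid 0.7063994238736993 left Y 0.03312038987980899
```

```bash
python3 -m creep '[{"tx":0.0015,"ty":0,"tz":0,"rx":0,"ry":0,"rz":0},{"tx":0.0015,"ty":0,"tz":0,"rx":0,"ry":0,"rz":0},{"tx":0,"ty":0,"tz":0,"rx":0,"ry":0,"rz":0}]'
for i in 1; do python3 -m creep '[{"tx":0.001,"ty":0,"tz":0,"rx":0,"ry":0,"rz":0},{"tx":0,"ty":0,"tz":0,"rx":0,"ry":0,"rz":0}]'; done
python3 - <<'E'
from h import *
snap('top','t16'); o=env.get_obs(); print(o['force'])
E
python3 trk.py t16
```

```text
time_s: 17.58
tool_pos: [0.4309, -0.0225, 0.018]
tool_rot: [-180.0, -0.0, -176.3]
force: [4.3, -1.0, -2.4]
grip_width: 0.0237
time_s: 17.82
tool_pos: [0.4303, -0.0226, 0.0181]
tool_rot: [-180.0, 0.0, -176.3]
force: [5.6, -1.0, -2.5]
grip_width: 0.0239
[ 6.12640803 -1.39985348 -1.87004451]
t16 lid C [ 0.6441 -0.0256] (32.82926559448242, 33.439788818359375) dock [66.011   1.0551] yaw left edge 2.405437908021229 far edge 2.4450496667650112 far X mid 0.7026706671053103 left Y 0.0334415254248129
```

```bash
Z='see rows'; python3 -m creep '[{"tx":0.001,"ty":0,"tz":0,"rx":0,"ry":0,"rz":0},{"tx":0,"ty":0,"tz":0,"rx":0,"ry":0,"rz":0}]'|grep -E 'pos|force'
python3 -m creep '[{"tx":0.001,"ty":0,"tz":0,"rx":0,"ry":0,"rz":0},{"tx":0,"ty":0,"tz":0,"rx":0,"ry":0,"rz":0}]'|grep -E 'pos|force'
python3 - <<'E'
from h import *
snap('top','t17'); print(env.get_obs()['force'])
E
python3 trk.py t17
```

```text
tool_pos: [0.4295, -0.0228, 0.0182]
force: [6.2, -0.6, -3.8]
tool_pos: [0.4286, -0.023, 0.0182]
force: [7.1, -1.1, -3.1]
[ 6.40634362 -2.00090828 -2.8639384 ]
t17 lid C [ 0.6426 -0.0251] (33.03685760498047, 33.44740295410156) dock [64.499   1.6548] yaw left edge 3.5932310523478423 far edge 3.024399789761209 far X mid 0.7010393273440648 left Y 0.034471400185239
```

```bash
python3 -m creep '[{"tx":0.0005,"ty":0,"tz":0,"rx":0,"ry":0,"rz":0},{"tx":0,"ty":0,"tz":0,"rx":0,"ry":0,"rz":0}]'|grep -E 'pos|force'
python3 -m creep '[{"tx":0.0005,"ty":0,"tz":0,"rx":0,"ry":0,"rz":0},{"tx":0,"ty":0,"tz":0,"rx":0,"ry":0,"rz":0}]'|grep -E 'pos|force'
python3 - <<'E'
from h import *
snap('top','t18');snap('side','s18'); print(env.get_obs()['force'])
b=cv2.resize(cv2.imread('pics/t18.png')[110:220,230:320],None,fx=5,fy=5,interpolation=cv2.INTER_CUBIC); 
cv2.imwrite('pics/c21.png',np.clip(b*1.4,0,255).astype('uint8'))
b=cv2.resize(cv2.imread('pics/s18.png')[140:220,220:320],None,fx=7,fy=7,interpolation=cv2.INTER_CUBIC); 
cv2.imwrite('pics/c22.png',np.clip(b*1.6,0,255).astype('uint8'))
E
python3 trk.py t18
```

```text
tool_pos: [0.4282, -0.0231, 0.0182]
force: [6.8, -1.5, -4.3]
tool_pos: [0.4279, -0.0232, 0.0183]
force: [7.1, -2.3, -2.7]
[ 6.35764782 -1.43012985 -3.48038219]
t18 lid C [ 0.6419 -0.0246] (32.72533416748047, 33.6173095703125) dock [63.852   2.1921] yaw left edge 3.796449773495071 far edge 3.03092643366053 far X mid 0.7003960355255765 left Y 0.03511050952831897
```

View pics/c21.png

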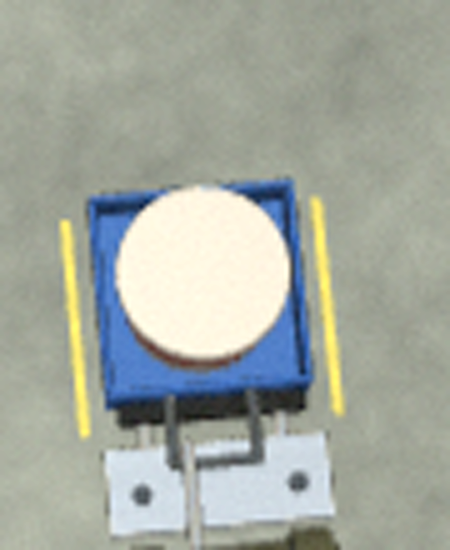

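View pics/c22.png

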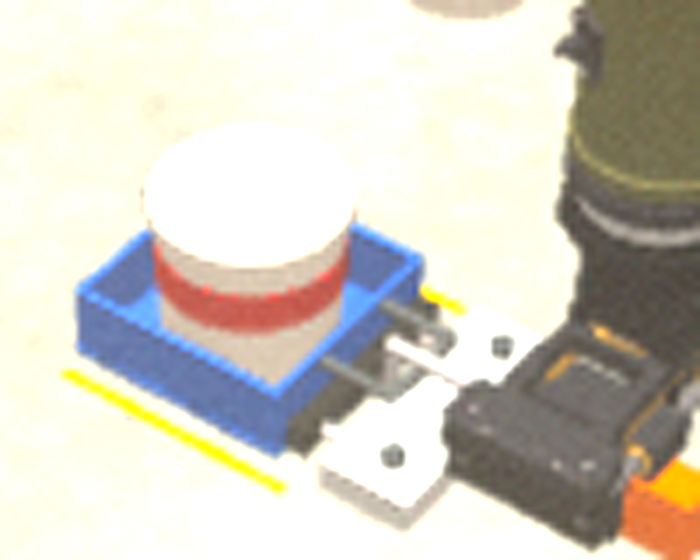

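The carrier face now lies along the pad (yaw about 3.4° against the dock's 3.7°), and the commanded steps are no longer fully met. Drawing on in half-millimetre steps.

```bash
for k in 1; do python3 -m creep '[{"tx":0.0008,"ty":0,"tz":0,"rx":0,"ry":0,"rz":0},{"tx":0,"ty":0,"tz":0,"rx":0,"ry":0,"rz":0}]'|grep -E 'pos|force'; done
python3 -m creep '[{"tx":0.0008,"ty":0,"tz":0,"rx":0,"ry":0,"rz":0},{"tx":0,"ty":0,"tz":0,"rx":0,"ry":0,"rz":0}]'|grep -E 'pos|force'
python3 - <<'E'
from h import *
snap('top','t19'); print(env.get_obs()['force'])
E
python3 trk.py t19
```

```text
tool_pos: [0.4276, -0.0233, 0.0184]
force: [9.1, -1.3, -4.8]
tool_pos: [0.4273, -0.0233, 0.0185]
force: [10.3, -1.7, -4.8]
[10.08282136 -1.74448632 -5.16245036]
t19 lid C [ 0.6415 -0.0243] (32.68021774291992, 33.70438003540039) dock [63.4726  2.5195] yaw left edge 3.536671288723403 far edge 3.378818788540322 far X mid 0.7004374351859249 left Y 0.0351846998638797
```

Force climbs at about 4 N per mm of TCP travel, so the pad is giving: contact was at TCP x≈0.428 with about 6.5 N of drag. I want about 2.5 mm of compression, i.e. TCP x≈0.4256 and roughly 16–17 N.

```bash
python3 -m creep '[{"tx":0.001,"ty":0,"tz":0.0003,"rx":0,"ry":0,"rz":0},{"tx":0,"ty":0,"tz":0,"rx":0,"ry":0,"rz":0}]'|grep -E 'pos|force'
python3 -m creep '[{"tx":0.001,"ty":0,"tz":0.0003,"rx":0,"ry":0,"rz":0},{"tx":0,"ty":0,"tz":0,"rx":0,"ry":0,"rz":0}]'|grep -E 'pos|force'
python3 - <<'E'
from h import *
snap('top','t20');snap('side','s20'); print(env.get_obs()['force'],env.get_obs()['grip_width'])
b=cv2.resize(cv2.imread('pics/s20.png')[140:220,220:320],None,fx=7,fy=7,interpolation=cv2.INTER_CUBIC); 
cv2.imwrite('pics/c23.png',np.clip(b*1.4,0,255).astype('uint8'))
E
python3 trk.py t20
```

```text
tool_pos: [0.4269, -0.0234, 0.0184]
force: [10.5, -1.5, -5.5]
tool_pos: [0.4266, -0.0234, 0.0183]
force: [12.3, -2.0, -5.4]
[11.70620457 -2.0278676  -5.20342937] 0.023597716286430034
t20 lid C [ 0.6407 -0.0241] (33.012611389160156, 33.59074020385742) dock [62.7343  2.7351] yaw left edge 4.047836867237238 far edge 3.6814732426450885 far X mid 0.6993208721060795 left Y 0.03513920202877629
```

View pics/c23.png

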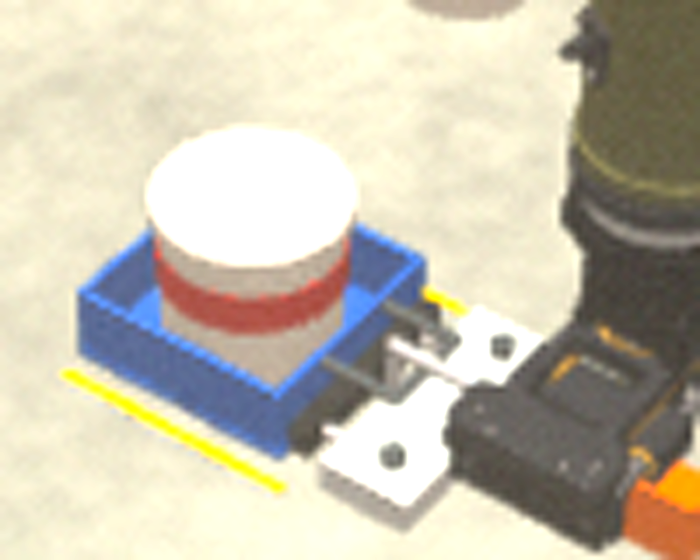

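```bash
python3 -m creep '[{"tx":0.001,"ty":0,"tz":0.0003,"rx":0,"ry":0,"rz":0},{"tx":0,"ty":0,"tz":0,"rx":0,"ry":0,"rz":0}]'|grep -E 'pos|force'
python3 -m creep '[{"tx":0.001,"ty":0,"tz":0.0003,"rx":0,"ry":0,"rz":0},{"tx":0,"ty":0,"tz":0,"rx":0,"ry":0,"rz":0}]'|grep -E 'pos|force'
python3 - <<'E'
from h import *
snap('top','t21'); print(env.get_obs()['force'],env.get_obs()['grip_width'])
E
python3 trk.py t21
```

```text
tool_pos: [0.4262, -0.0234, 0.0182]
force: [13.0, -1.8, -6.2]
tool_pos: [0.4258, -0.0234, 0.0181]
force: [13.5, -1.4, -7.2]
[13.69060797 -1.57245989 -5.92727242] 0.023856653436417234
t21 lid C [ 0.6401 -0.0241] (32.94331741333008, 33.69224166870117) dock [62.0971  2.7597] yaw left edge 3.996238014176369 far edge 3.833174721599499 far X mid 0.6987521405099032 left Y 0.035186342909590496
```

```bash
python3 -m creep '[{"tx":0.0006,"ty":0,"tz":0.0004,"rx":0,"ry":0,"rz":0},{"tx":0,"ty":0,"tz":0,"rx":0,"ry":0,"rz":0},{"tx":0,"ty":0,"tz":0,"rx":0,"ry":0,"rz":0},{"tx":0,"ty":0,"tz":0,"rx":0,"ry":0,"rz":0},{"tx":0,"ty":0,"tz":0,"rx":0,"ry":0,"rz":0},{"tx":0,"ty":0,"tz":0,"rx":0,"ry":0,"rz":0}]'|grep -E 'pos|force'
python3 -m creep '[{"tx":0,"ty":0,"tz":0,"rx":0,"ry":0,"rz":0},{"tx":0,"ty":0,"tz":0,"rx":0,"ry":0,"rz":0},{"tx":0,"ty":0,"tz":0,"rx":0,"ry":0,"rz":0},{"tx":0,"ty":0,"tz":0,"rx":0,"ry":0,"rz":0}]'|grep -E 'pos|force'
python3 - <<'E'
from h import *
snap('top','t22'); print(env.get_obs()['force'],env.get_obs()['grip_width'])
E
python3 trk.py t22
```

```text
tool_pos: [0.4258, -0.0235, 0.018]
force: [13.2, -1.5, -6.3]
tool_pos: [0.4258, -0.0234, 0.018]
force: [14.4, -1.7, -6.2]
[13.72185702 -1.37351913 -7.48081955] 0.02340369646062357
t22 lid C [ 0.6401 -0.0242] (32.95399475097656, 33.64053726196289) dock [62.0965  2.7025] yaw left edge 3.996238014176369 far edge 3.833174721599499 far X mid 0.6987559702613585 left Y 0.03518655446710369
```

```bash
python3 -m creep '[{"tx":0.0008,"ty":0,"tz":0,"rx":0,"ry":0,"rz":0},{"tx":0,"ty":0,"tz":0,"rx":0,"ry":0,"rz":0},{"tx":0,"ty":0,"tz":0,"rx":0,"ry":0,"rz":0},{"tx":0,"ty":0,"tz":0,"rx":0,"ry":0,"rz":0},{"tx":0,"ty":0,"tz":0,"rx":0,"ry":0,"rz":0},{"tx":0,"ty":0,"tz":0,"rx":0,"ry":0,"rz":0},{"tx":0,"ty":0,"tz":0,"rx":0,"ry":0,"rz":0},{"tx":0,"ty":0,"tz":0,"rx":0,"ry":0,"rz":0}]'|grep -E 'pos|force'
python3 - <<'E'
from h import *
snap('top','t23'); print(env.get_obs()['force'])
E
python3 trk.py t23
python3 -m creep '[{"tx":-0.001,"ty":0,"tz":0,"rx":0,"ry":0,"rz":0},{"tx":-0.001,"ty":0,"tz":0,"rx":0,"ry":0,"rz":0},{"tx":0,"ty":0,"tz":0,"rx":0,"ry":0,"rz":0}]'|grep -E 'pos|force'
python3 -m creep '[{"tx":-0.001,"ty":0,"tz":0,"rx":0,"ry":0,"rz":0},{"tx":-0.001,"ty":0,"tz":0,"rx":0,"ry":0,"rz":0},{"tx":0,"ty":0,"tz":0,"rx":0,"ry":0,"rz":0}]'|grep -E 'pos|force'
python3 - <<'E'
from h import *
snap('top','t24'); print(env.get_obs()['force'])
E
python3 trk.py t24
```

```text
tool_pos: [0.4254, -0.0235, 0.018]
force: [15.3, -2.4, -6.9]
[15.52516995 -1.27206314 -6.97866991]
t23 lid C [ 0.6398 -0.0243] (32.93583679199219, 33.656864166259766) dock [61.7677  2.6252] yaw left edge 3.9243089013553667 far edge 3.818405145511147 far X mid 0.6982406550824606 left Y 0.03525770046978357
tool_pos: [0.4254, -0.0235, 0.0176]
force: [10.3, -1.5, -3.7]
tool_pos: [0.426, -0.0234, 0.0172]
force: [7.1, -1.5, -0.4]
[ 7.70758657 -2.73419267 -1.49371196]
t24 lid C [ 0.6401 -0.0243] (32.941993713378906, 33.65200424194336) dock [62.0815  2.589 ] yaw left edge 3.7215355487778985 far edge 3.833174721599499 far X mid 0.6987636215517419 left Y 0.03528991565793721
```

Reversal started near 7.5 N against 15.5 N going in, so the pad force at the hold was about 11 N. It was held for over 1 s without bottoming. Now I slack off slowly.

```bash
python3 -m creep '[{"tx":-0.001,"ty":0,"tz":0,"rx":0,"ry":0,"rz":0},{"tx":-0.001,"ty":0,"tz":0,"rx":0,"ry":0,"rz":0},{"tx":-0.001,"ty":0,"tz":0,"rx":0,"ry":0,"rz":0},{"tx":0,"ty":0,"tz":0,"rx":0,"ry":0,"rz":0}]'|grep -E 'pos|force'
python3 -m creep '[{"tx":-0.001,"ty":0,"tz":0,"rx":0,"ry":0,"rz":0},{"tx":-0.001,"ty":0,"tz":0,"rx":0,"ry":0,"rz":0},{"tx":0,"ty":0,"tz":0,"rx":0,"ry":0,"rz":0}]'|grep -E 'pos|force'
python3 - <<'E'
from h import *
snap('top','t25'); print(env.get_obs()['force'])
E
python3 trk.py t25
```

```text
tool_pos: [0.4268, -0.023, 0.0164]
force: [3.3, -2.0, -0.1]
tool_pos: [0.4277, -0.0228, 0.0159]
force: [-0.5, -2.8, -0.6]
[-0.5121874  -2.38183329 -0.38538494]
t25 lid C [ 0.6416 -0.0244] (32.60320281982422, 33.64271926879883) dock [63.5576  2.4021] yaw left edge 3.796449773495071 far edge 3.025808450814312 far X mid 0.700390345747659 left Y 0.03509011437361233
```

```bash
python3 -m creep '[{"tx":-0.001,"ty":-0.002,"tz":0,"rx":0,"ry":0,"rz":0},{"tx":-0.002,"ty":-0.003,"tz":0,"rx":0,"ry":0,"rz":0},{"tx":-0.003,"ty":-0.004,"tz":-0.001,"rx":0,"ry":0,"rz":0},{"tx":-0.003,"ty":-0.004,"tz":-0.001,"rx":0,"ry":0,"rz":0},{"tx":0,"ty":0,"tz":0,"rx":0,"ry":0,"rz":0},{"tx":0,"ty":0,"tz":0,"rx":0,"ry":0,"rz":0}]'
python3 - <<'E'
from h import *
snap('top','t26');snap('side','s26'); print(env.get_obs()['force'])
b=cv2.resize(cv2.imread('pics/s26.png')[150:210,240:320],None,fx=9,fy=9,interpolation=cv2.INTER_CUBIC); 
cv2.imwrite('pics/c24.png',np.clip(b*1.4,0,255).astype('uint8'))
b=cv2.resize(cv2.imread('pics/t26.png')[130:220,230:320],None,fx=6,fy=6,interpolation=cv2.INTER_CUBIC); 
cv2.imwrite('pics/c25.png',np.clip(b*1.4,0,255).astype('uint8'))
E
python3 trk.py t26
```

```text
time_s: 25.55
tool_pos: [0.4386, -0.035, 0.0184]
tool_rot: [180.0, -0.0, -176.3]
force: [-0.1, 0.7, -3.1]
grip_width: 0.0237
[-0.12791171  0.05968192 -1.38751859]
t26 lid C [ 0.6417 -0.0244] (32.678157806396484, 33.6363639831543) dock [63.7105  2.3514] yaw left edge 3.740067115322962 far edge 3.2470239081308496 far X mid 0.7004522259880066 left Y 0.03519009245399607
```

View pics/c24.png

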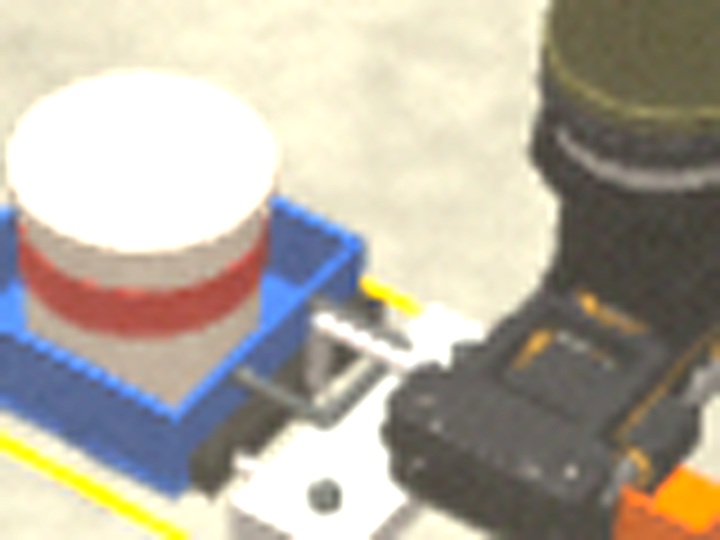

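View pics/c25.png

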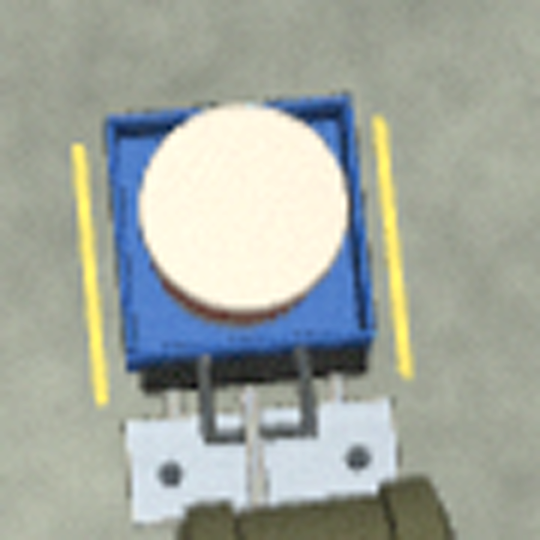

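Prong hangs free near the ring's centre, force is about 0, and the carrier stayed in contact and square. Lifting out and returning to the mat.

```bash
python3 -m creep '[{"tx":0,"ty":0,"tz":-0.01,"rx":0,"ry":0,"rz":0},{"tx":0,"ty":0,"tz":-0.015,"rx":0,"ry":0,"rz":0},{"tx":0,"ty":0,"tz":-0.025,"rx":0,"ry":0,"rz":0},{"tx":0,"ty":0,"tz":-0.03,"rx":0,"ry":0,"rz":0},{"tx":0,"ty":0,"tz":0,"rx":0,"ry":0,"rz":0}]'
python3 - <<'E'
from h import *
print(env.get_obs()['tool_pos'],towards([.388,.2774,.09]))
E
```

```text
time_s: 26.28
tool_pos: [0.4411, -0.0355, 0.1014]
tool_rot: [-179.8, 0.3, -176.3]
force: [0.2, -0.1, -1.6]
grip_width: 0.0234
[ 0.44113709 -0.03546964  0.10142872] [0.03309525 0.31566161 0.01019979]
```

```bash
python3 -m creep '[{"tx":-0.01,"ty":0.02,"tz":0,"rx":0,"ry":0,"rz":0.7},{"tx":-0.005,"ty":0.04,"tz":0,"rx":0,"ry":0,"rz":0.8},{"tx":0,"ty":0.04,"tz":0,"rx":0,"ry":0,"rz":0.8},{"tx":0,"ty":0.04,"tz":0,"rx":0,"ry":0,"rz":0.8},{"tx":0.005,"ty":0.04,"tz":0,"rx":0,"ry":0,"rz":0.8},{"tx":0.01,"ty":0.04,"tz":0,"rx":0,"ry":0,"rz":0.8},{"tx":0.01,"ty":0.04,"tz":0,"rx":0,"ry":0,"rz":0.8},{"tx":0.01,"ty":0.04,"tz":0,"rx":0,"ry":0,"rz":0.8},{"tx":0.01,"ty":0.015,"tz":0,"rx":0,"ry":0,"rz":0},{"tx":0,"ty":0,"tz":0,"rx":0,"ry":0,"rz":0},{"tx":0,"ty":0,"tz":0,"rx":0,"ry":0,"rz":0}]'
python3 - <<'E'
from h import *
snap('side','s27');o=env.get_obs();print(o['tool_pos'],o['tool_rot'],towards([.388,.2774,-.005]))
b=cv2.resize(cv2.imread('pics/s27.png')[190:330,180:310],None,fx=4,fy=4,interpolation=cv2.INTER_CUBIC); 
cv2.imwrite('pics/c26.png',np.clip(b*1.4,0,255).astype('uint8'))
E
```

```text
time_s: 27.65
tool_pos: [0.4057, 0.2803, 0.098]
tool_rot: [-179.9, -0.0, 177.3]
force: [1.3, -0.4, -2.5]
grip_width: 0.0238
[0.40597874 0.28007447 0.09810603] [-1.79935589e+02 -3.14570053e-03  1.77256193e+02] [ 0.01782444 -0.00341614  0.10311091]
```

View pics/c26.png

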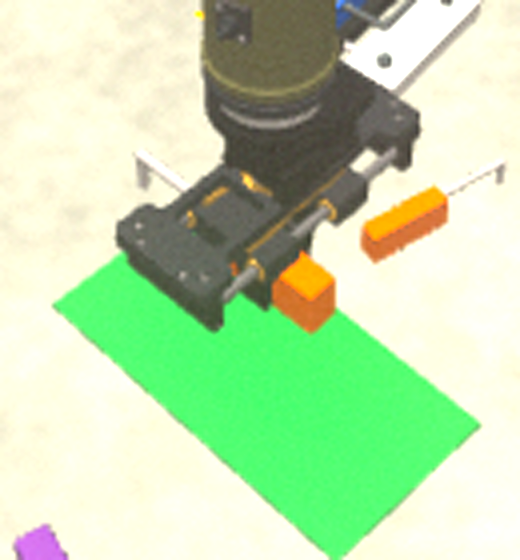

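```bash
python3 - <<'E'
from h import *
s=ld('s27'); R=np.array([[np.cos(np.radians(-2.74)),-np.sin(np.radians(-2.74))],[np.sin(np.radians(-2.74)),np.cos(np.radians(-2.74))]])
g=np.array([.406,.2801,.126])
for n,o in(('tip',(.12,0,-.02)),('shank end',(.12,0,.018)),('rear top +y',(-.045,.012,.02)),('rear top -y',(-.045,-.012,.02)),('rear bot +y',(-.045,.012,-.02)),('rear bot -y',(-.045,-.012,-.02))):
    X=np.r_[g[:2]+R@o[:2],g[2]+o[2]]; p=proj(s,X); print(n,p,(p-[180,190])*4)
E
```

```text
tip [216.4931973  237.22958198] [145.97278921 188.91832793]
shank end [215.57311774 227.97858673] [142.29247095 151.91434693]
rear top +y [258.16887089 265.27789418] [312.67548355 301.11157672]
rear top -y [264.805097   259.44962546] [339.22038802 277.79850184]
rear bot +y [258.09396029 274.82919266] [312.37584117 339.31677065]
rear bot -y [264.55824293 269.03965837] [338.23297173 316.15863349]
```

The side view shows the handle's rear about 5–7 mm higher than a level hook would put it, i.e. pitched about 2° nose-down in the grip. I'll correct that by pitching the tool, then lower until I feel the mat.

```bash
python3 -m creep '[{"tx":0.009,"ty":-0.002,"tz":0,"rx":0,"ry":-1,"rz":0},{"tx":0.009,"ty":-0.0015,"tz":0,"rx":0,"ry":-1,"rz":0},{"tx":0,"ty":0,"tz":0.03,"rx":0,"ry":0,"rz":0},{"tx":0,"ty":0,"tz":0.03,"rx":0,"ry":0,"rz":0},{"tx":0,"ty":0,"tz":0.025,"rx":0,"ry":0,"rz":0},{"tx":0,"ty":0,"tz":0,"rx":0,"ry":0,"rz":0},{"tx":0,"ty":0,"tz":0,"rx":0,"ry":0,"rz":0}]'
python3 - <<'E'
from h import *
snap('side','s28');o=env.get_obs();print(o['tool_pos'],o['tool_rot'],o['force'])
b=cv2.resize(cv2.imread('pics/s28.png')[230:330,180:310],None,fx=6,fy=6,interpolation=cv2.INTER_CUBIC); 
cv2.imwrite('pics/c27.png',np.clip(b*1.4,0,255).astype('uint8'))
E
```

```text
time_s: 28.58
tool_pos: [0.391, 0.2787, 0.0141]
tool_rot: [180.0, 2.1, 177.3]
force: [-0.5, -0.9, -1.0]
grip_width: 0.0235
[0.39126763 0.27895879 0.01444684] [179.9610085    2.103102   177.31527249] [-0.30179303 -0.66502732 -2.10530578]
```

View pics/c27.png

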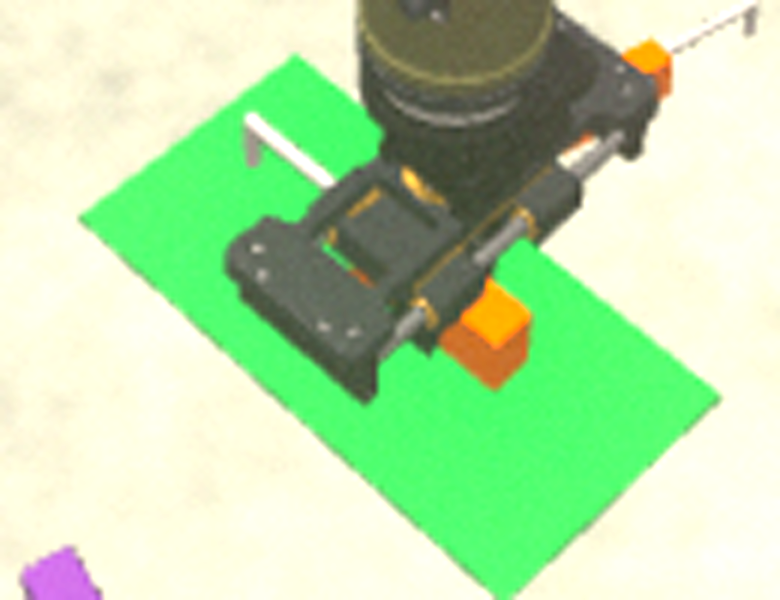

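```bash
python3 - <<'E'
from h import *
from scipy.optimize import least_squares
from scipy.spatial.transform import Rotation as Ro
pts={'tip':(.12,0,-.02),'se':(.12,0,.018),'rt+':(-.045,.012,.02),'rt-':(-.045,-.012,.02),'rb+':(-.045,.012,-.02)}
def est(f,ob):
    s=ld(f); fn=lambda q:np.concatenate([proj(s,q[:3]+Ro.from_euler('xyz',[0,q[3],-2.7],degrees=True).apply(pts[k]))-ob[k] for k in ob])
    r=least_squares(fn,[.39,.278,.03,0],x_scale=[.01,.01,.01,1]); print(f,r.x.round(4),r.fun.round(1))
k=lambda x,y,s,a,b:np.array([(x+.5)/s-.5+a,(y+.5)/s-.5+b])
est('side0',{'tip':k(203,197,6,190,230),'se':k(195,147,6,190,230),'rt+':k(441,368,6,190,230),'rt-':k(475,340,6,190,230),'rb+':k(441,413,6,190,230)})
est('s27',{'tip':k(146,187,4,180,190),'se':k(140,154,4,180,190),'rt+':k(311,294,4,180,190),'rt-':k(334,271,4,180,190),'rb+':k(311,332,4,180,190)})
est('s28',{'tip':k(254,164,6,180,230),'se':k(247,116,6,180,230),'rt+':k(495,347,6,180,230),'rt-':k(531,318,6,180,230),'rb+':k(496,390,6,180,230)})
E
```

```text
side0 [ 0.3953  0.273   0.0154 -0.1295] [-0.1 -0.2  0.5  0.1 -0.2  0.1  0.2 -0.9 -0.4  0.9]
s27 [0.4145 0.2742 0.1195 1.6384] [ 0.   0.5  0.3 -0.6 -0.5 -0.1  0.4 -0.  -0.2  0.2]
s28 [ 0.3967  0.2754  0.0363 -2.4061] [-0.2  0.   0.6 -0.   0.1  0.   0.3 -0.9 -0.7  0.9]
```

```bash
python3 -m creep '[{"tx":0.002,"ty":-0.001,"tz":0.006,"rx":0,"ry":1,"rz":0},{"tx":0,"ty":0,"tz":0.006,"rx":0,"ry":0,"rz":0},{"tx":0,"ty":0,"tz":0,"rx":0,"ry":0,"rz":0},{"tx":0,"ty":0,"tz":0,"rx":0,"ry":0,"rz":0}]'|grep -E 'pos|force'
python3 -m creep '[{"tx":0,"ty":0,"tz":0.002,"rx":0,"ry":0,"rz":0},{"tx":0,"ty":0,"tz":0,"rx":0,"ry":0,"rz":0}]'|grep -E 'pos|force'
python3 -m creep '[{"tx":0,"ty":0,"tz":0.002,"rx":0,"ry":0,"rz":0},{"tx":0,"ty":0,"tz":0,"rx":0,"ry":0,"rz":0}]'|grep -E 'pos|force'
```

```text
tool_pos: [0.3883, 0.278, 0.0012]
force: [-0.3, -0.0, -2.6]
tool_pos: [0.3884, 0.2778, -0.0008]
force: [0.6, 0.0, -1.4]
tool_pos: [0.3884, 0.2778, -0.0029]
force: [-0.6, -0.4, -3.0]
```

```bash
python3 -m creep '[{"tx":0,"ty":0,"tz":0.001,"rx":0,"ry":0,"rz":0},{"tx":0,"ty":0,"tz":0,"rx":0,"ry":0,"rz":0}]'|grep -E 'pos|force'
python3 -m creep '[{"tx":0,"ty":0,"tz":0.001,"rx":0,"ry":0,"rz":0},{"tx":0,"ty":0,"tz":0,"rx":0,"ry":0,"rz":0}]'|grep -E 'pos|force'
python3 - <<'E'
from h import *
snap('side','s29')
b=cv2.resize(cv2.imread('pics/s29.png')[230:330,180:310],None,fx=6,fy=6,interpolation=cv2.INTER_CUBIC); 
cv2.imwrite('pics/c28.png',np.clip(b*1.4,0,255).astype('uint8'))
E
```

```text
tool_pos: [0.3884, 0.2778, -0.0038]
force: [-0.2, -0.6, -1.0]
tool_pos: [0.3887, 0.2779, -0.0045]
force: [-0.3, -1.5, 1.6]
```

View pics/c28.png

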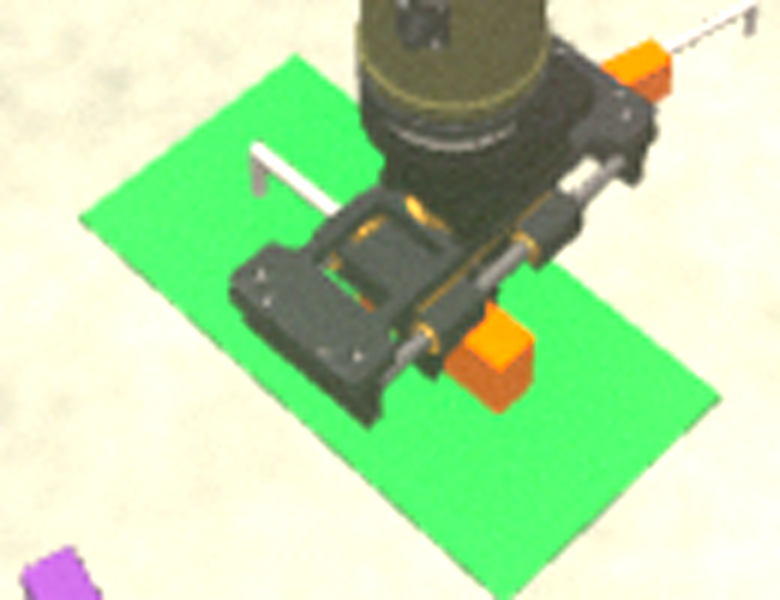

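Contact is felt at TCP z=−0.0045, the same height as at pick-up, with fz going from −2.5 to +1.6. Release and lift.

```bash
python3 -m creep '[{"tx":0,"ty":0,"tz":0,"rx":0,"ry":0,"rz":0},{"tx":0,"ty":0,"tz":0,"rx":0,"ry":0,"rz":0},{"tx":0,"ty":0,"tz":0,"rx":0,"ry":0,"rz":0},{"tx":0,"ty":0,"tz":0,"rx":0,"ry":0,"rz":0},{"tx":0,"ty":0,"tz":0,"rx":0,"ry":0,"rz":0},{"tx":0,"ty":0,"tz":0,"rx":0,"ry":0,"rz":0},{"tx":0,"ty":0,"tz":0,"rx":0,"ry":0,"rz":0}]' 0.07
python3 -m creep '[{"tx":0,"ty":0,"tz":-0.01,"rx":0,"ry":0,"rz":0},{"tx":0,"ty":0,"tz":-0.015,"rx":0,"ry":0,"rz":0},{"tx":0,"ty":0,"tz":-0.025,"rx":0,"ry":0,"rz":0},{"tx":0,"ty":0,"tz":-0.03,"rx":0,"ry":0,"rz":0},{"tx":0,"ty":0,"tz":-0.05,"rx":0,"ry":0,"rz":0},{"tx":0,"ty":0,"tz":-0.05,"rx":0,"ry":0,"rz":0},{"tx":0,"ty":0,"tz":0,"rx":0,"ry":0,"rz":0},{"tx":0,"ty":0,"tz":0,"rx":0,"ry":0,"rz":0}]'
python3 - <<'E'
from h import *
snap('side','s30');snap('top','t30');print(env.get_obs()['force'],env.get_obs()['time_s'])
b=cv2.resize(cv2.imread('pics/t30.png')[110:310,130:330],None,fx=3,fy=3,interpolation=cv2.INTER_CUBIC); 
cv2.imwrite('pics/c30.png',np.clip(b*1.4,0,255).astype('uint8'))
E
python3 trk.py t30
```

```text
time_s: 31.05
tool_pos: [0.3885, 0.2779, -0.0048]
tool_rot: [-180.0, 1.0, 177.4]
force: [0.3, -0.7, 0.5]
grip_width: 0.0693
time_s: 32.05
tool_pos: [0.3853, 0.2776, 0.1752]
tool_rot: [-179.9, 1.1, 177.4]
force: [0.3, -1.1, -0.2]
grip_width: 0.0701
[ 0.23288499 -0.28291276 -0.7879312 ] 32.15
t30 lid C [ 0.6418 -0.0243] (32.70066452026367, 33.79435729980469) dock [63.834  2.526] yaw left edge 3.740067115322962 far edge 3.2470239081308496 far X mid 0.7004418876108224 left Y 0.035197412474783536
```

View pics/s30.png

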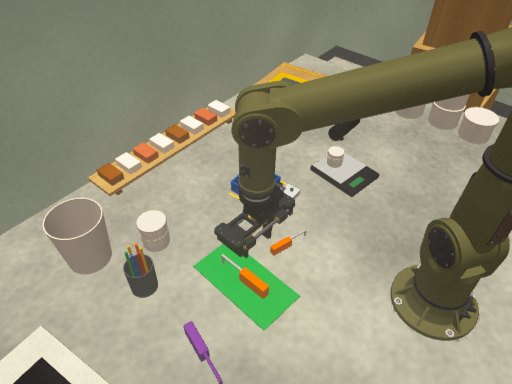

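View pics/c30.png

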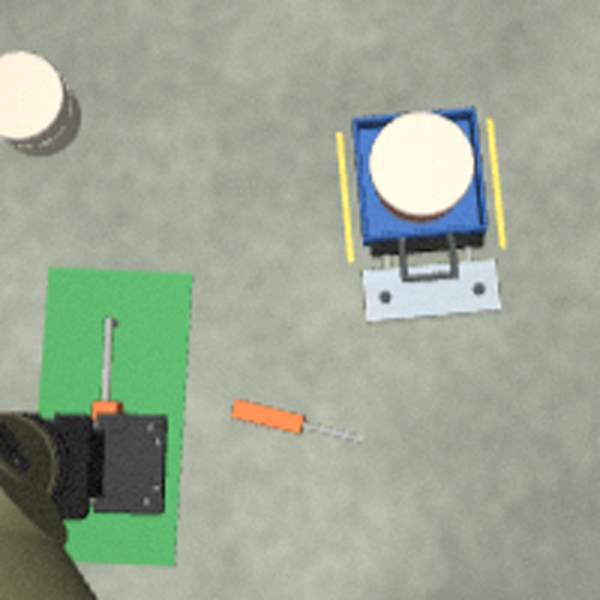

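The hook stands on its mat, the gripper is clear, and the carrier is square on the pad. Handing in.

```bash
python3 -c "
from cell import env
print(env.sign_off())"
```

```text
the job is handed in; nothing more can be done
None
```

The carrier is drawn up square against the stop and left lightly pressed on the pad, the hook is back standing on its mat, and I handed in at about 32 s. I moved the carrier only with the hook in its ring; the last side and top pictures show the other things undisturbed, where they are in view.

**Pad force:** I felt the pad give, then held for over 1 s with 14 to 15.5 N of pull, drag included. Drawing on took 15.5 N and backing off began near 7.5 N, so the pad force was about 9–11 N, at about 2.6 mm of its 4 mm travel.

**Last checks:**
- **Square and centred:** carrier yaw was about 3.5° against the dock's 3.7°, and it sits about 2.5 mm off the lane's centre line.
- **Light pressure:** I put the remaining pad compression at roughly 0.6 mm, or 2–3 N. This is the least certain figure, as the camera tracking is only good to about half a millimetre.
- **Hook:** it stands on its mat with the gripper open and about 18 cm above its release height.

**What disagreed:**
- **Missed grasp:** my first try closed above the handle. The fingertips are about 40 mm higher relative to the reported TCP than the text says. I measured this in the pictures and re-grasped lower.
- **Refused move:** one early move was refused because its rows lacked all six keys; nothing moved.
- **Hook tilt:** after the pull the hook looked tilted about 2° in the grip. Two estimates of the tilt disagreed by about 2°, so I made an in-between correction before setting it down.

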